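# Release the eccentric lock and push the cuvette slide home

### The job

Bring the cuvette into the beam of the little measuring slide: first turn the eccentric cam by its lever to its low point (lever pointing straight away from the slide), and only then push the slide forward, fully home against its stop. Work by pushing with the fingers; pick nothing up, keep the cuvette seated in its well, leave the things standing around where they are, and finish clear of everything.

Things in the scene. Friction and masses are not known exactly. Their poses are not given: they have to be found in the camera images.
- fixture: Base of the measuring slide: fixed aluminium plate 280 x 130 x 12 mm with rails and two black optical heads (28 x 20 mm, tops 56 mm above the worktop, at x = -10, y = +-49 mm); the cam is at its far end. Origin: centre of the plate's underside; x = forward direction of the slide (away from the robot), z up; slide and cam lie on the mid-line y = 0. Place and yaw vary.
- pivot (a point): Upright pivot axis of the cam, x = 75, y = 0 mm in the fixture frame; this point is 45 mm above the worktop, at half height of the lever. The cam is a steel disc of 30 mm radius, 14 to 28 mm above the worktop, its centre 13 mm off the pivot, under the lever: the high side is where the lever points, the low point is opposite.
- lever_tip (a point): Outer end of the cam's lever, at mid-height: dark steel bar 10 mm thick, reaching 65 mm out from the pivot, underside 32 and top 58 mm above the worktop. Pushing a flank 45 to 50 mm from the pivot takes 6 to 7 N; it stays where left and turns either way without stops. The slide ahead of the well is 25 to 30 mm high: fingertips 40 mm above the worktop pass over it.
- cam (a joint): Angle of the cam, rad, counter-clockwise from above. 0 (or 6.28): lever points straight forward along the fixture's +x, away from the slide, low point towards the slide's roller. 3.14: lever points back over the slide. Starts between 1.5 and 4.78; either way round may be shorter. Away from the low point the cam stops the slide 8 to 26 mm short of home.
- carriage (a joint): How far the slide is pushed forward along the fixture's +x, m: 0 at the start (fully back), 0.045 fully home at its stop. Sliding friction about 2 N; it stays where it is left.
- push_face (a point): Centre of the rear face (towards the robot) of the slide's upright push plate: 60 mm wide, 12 mm thick, 24 to 68 mm above the worktop; this point is 46 mm above it, at x = -104, y = 0 mm in the fixture frame when the slide is back. Push it along the fixture's +x. Behind it is open plate surface 12 mm high.
- well (a point): Floor of the square well in the slide that holds the cuvette, 27 mm above the worktop, 49 mm ahead of the push face; the black block round it is 30 x 30 mm, its top 47 mm above the worktop. (Beware: a tall black machine stands on the worktop's right rear part; come in over the near edge, not across from the right.)
- sample: Clear cuvette, 12 x 12 x 45 mm, standing loosely in the slide's well, its top 72 mm above the worktop. Origin at the centre of its underside. It rides along with the slide and must stay seated.
- film_roll: Bystander: roll of sealing film on end, 52 mm across, 50 mm high, left of the plate. Origin under its centre.
- bench_timer: Bystander: upright white timer 32 x 66 x 62 mm, left of the plate, towards the robot. Origin under its centre.
- loose_cap: Bystander: tube cap 35 mm across, 14 mm high, right of the plate, towards the robot. Origin under its centre.
- small_vial: Bystander: clear glass vial 15 mm across, 40 mm high, right of the plate. Origin under its centre.

How it is judged:
On the way, in this order (a step that is already met when the one before it is completed fails the run):
1. the cam is turned to its low point while the slide is still back (y of lever_tip in the frame of fixture between -0.018 and 0.018 m and x of lever_tip in the frame of fixture above 0.12 m and value of joint carriage below 0.01 m), for 0.2 s.
2. the slide is pushed fully home (y of lever_tip in the frame of fixture between -0.018 and 0.018 m and x of lever_tip in the frame of fixture above 0.12 m and value of joint carriage above 0.042 m), for 0.2 s.
At the end, for the whole second after the job is handed in: The cam's lever points forward, away from the slide, its tip within 18 mm (0.28 rad) of the mid-line; the slide is within 3 mm of its stop and at rest; the cuvette stands seated in its well (within 8 mm of its floor centre, tilt below 0.2 rad) (all of step 2 and velocity of joint carriage between -0.01 and 0.01 m/s and horizontal distance between sample and well below 0.006 m and distance between sample and well below 0.008 m and angle between sample's own z axis and vertical below 0.2 rad); the robot touches nothing.
It fails at once if the slide is pushed forward (more than 12 mm) while the cam is not at its low point (value of joint carriage above 0.012 m and not (y of lever_tip in the frame of fixture between -0.018 and 0.018 m and x of lever_tip in the frame of fixture above 0.12 m)).
It fails at once if the cuvette is lifted or knocked out of its well (distance between sample and well above 0.015 m).
It fails at once if a thing standing around is moved more than 20 mm or lifted (distance of any of film_roll, bench_timer, loose_cap, small_vial from where it was at the start of the episode above 0.02 m).
It also fails if it takes over 51 s, if anything falls off the work surface, if the arm or the gripper's body presses on something with over 40 N, if the wrist force passes 120 N, or if a joint passes its speed limit or range.

### The arm

A 6-joint arm with a two-finger parallel gripper is mounted at the origin on a cart in front of the work surface, level with it; the furniture and walls round the work are solid. World frame = base frame: x ahead of the robot, y to its left, z up, the work surface at z = 0. Lengths are in m, angles in rad, forces in N, time in s.
With the tool pointing down it reaches from about 0.3 to 0.875 m from the base axis. Payload 6.4 kg.
Tool frame: the origin (TCP) lies midway between the tips of the shut fingers; the grasp point (between the pads) lies 19 mm behind it; z points along the fingers, y is the direction in which the jaws open and shut (so a half turn about z gives the same grasp; the last joint's range is limited). The gripper opens to 85 mm and grips with 20 to 120 N. Pads are 22 mm wide; open, the fingers measure 114 mm over their backs; the gripper's body (76 mm by 85 mm) begins 54 mm behind the grasp point. The pads swing forward as they close: fully open they stand 13 mm farther back than shut.
Start: joints at [0.993, 0.181, 1.607, -0, 1.354, -0.206], TCP at [0.209, 0.536, 0.199] pointing down, gripper open.
Joint ranges: [-2.99, 2.99], [-0.89, 2.07], [0.3, 2.58], [-1.14, 4.28], [0, 2.63], [-3.12, 3.12]. Speed limits (rad/s): [2.57, 2.57, 3.01, 3.14, 3.14, 3.14].

### API

Orientations are given as a unit quaternion [w, x, y, z].
In Python, from bench import get_obs, camera, hand_in gives the robot as it stands.
- The arm moves only by the tool drive_tool, never from a script. Its argument "deltas" is a list of rows, each a list of 2 entries, a list of its own where there are three numbers: the shift along the world's x, y, z in m, then the turn about the world's z in rad. A call has 1 to 10 rows; each row shifts and turns the pose as measured when the row begins; what a row does not reach is not made up. A row lasts 1/10 s, in which the tool goes at most 50 mm and 8.59 degrees, less where a joint would pass 70% of its speed; a pose out of reach is approached as far as the arm can. A call is refused whole if a number of a shift passes 0.05 or a number of a turn 0.15, either way. A call with a gripper value outside its range is refused whole. "gripper" is the opening, from 0 (shut) to 1 (fully open), set as the call begins (left out, the last holds). The fingers move at their own pace and stop on an object; the grip force is fixed at half the most. Time passes only in rows, so rows that do not move let the fingers close. It gives the time, the measured TCP pose, the force and the opening at its end, in the units of the state.
- get_obs(): the state, without advancing time (a new reading comes with each control period).
- camera(name): name is "scene" or "side" or "wrist"; returns a dict with "frame" (384x512x3 uint8, red, green, blue), "fx", "fy", "cx", "cy" (pixels), "k1" (the pictures are not rectified: a ray, as slopes to the right and down, at radius r is drawn at 1 + k1 r^2 times it, then the intrinsics apply), "eye" and "attitude" of the camera in the world. Camera axes: x right, y down, z forward; pixel columns grow to the right and rows downward; lengths in m; the calibration is good to about 2 mm. A picture is of the moment at which its call begins. There is no depth.
- hand_in(): hands the job in, once; it reports no verdict.
The state is a dict: "time_s": time; "q": joint angles; "dq": joint speeds; "joint_efforts": joint torques, N m; "eef_pos": TCP position; "eef_rot": TCP orientation; "wrist_force": force on the tool from outside, world axes, zero at the start; "torque": the same for the moment, N m; "opening": opening from 0.0 (shut) to 1.0 (fully open).
Only numpy, scipy, OpenCV 4.12 (cv2) and the standard library are available. Lean on these libraries where they do the work, as an engineer would, in place of code of your own. Each camera call takes 0.05 s, during which the arm holds its last target.

## Working session

There is one attempt and no reset: what is moved stays moved. The work goes in short steps, Python scripts to look and compute and a tool call to move; the robot and the scene stay as the last step left them, time stands still between calls to the robot, and variables do not carry over. Pictures are saved under pics/ and viewed, and the job is handed in when it is done.

Besides the shell and the picture viewer there is one more tool, called after "Request:" by a JSON object that holds its "method" and its "body". drive_tool: Moves the arm, as the interface text tells. Its arguments: {"type":"object","properties":{"deltas":{"type":"array","items":{"type":"array"}},"gripper":{"type":"number"}},"required":["deltas"]}

```bash
ls; mkdir -p pics
python3 - <<'E'
from bench import get_obs,camera
import cv2
o=get_obs();print({k:o[k] for k in('time_s','eef_pos','eef_rot','opening','wrist_force')})
for n in('scene','side','wrist'):
    c=camera(n);cv2.imwrite(f'pics/a_{n}.png',c['frame'][:,:,::-1]);print(n,{k:v for k,v in c.items() if k!='frame'})
E
```

```text
pics
{'time_s': 0.0, 'eef_pos': array([0.20853431, 0.53520782, 0.19838982]), 'eef_rot': array([-3.39133085e-04,  1.84823206e-01,  9.82771404e-01, -7.97071385e-04]), 'opening': 1.0037517374921412, 'wrist_force': array([-0.70513938,  0.84610128,  0.34699824])}
scene {'fx': 379.0044751150236, 'fy': 379.0044751150236, 'cx': 256.31075226630514, 'cy': 190.5411198619748, 'k1': -0.061620165440024306, 'eye': array([ 3.12792557e-04, -1.26129629e-01,  6.43398756e-01]), 'attitude': array([-0.34858535,  0.80781749, -0.43331178,  0.19534598])}
side {'fx': 376.07514047031515, 'fy': 376.07514047031515, 'cx': 249.74151024541024, 'cy': 188.73228010838105, 'k1': 0.038506591991692714, 'eye': array([ 0.47904072, -0.46955303,  0.56896349]), 'attitude': array([-0.45396648,  0.8894078 , -0.05024608,  0.01853455])}
wrist {'fx': 313.5579992363341, 'fy': 313.5579992363341, 'cx': 253.262023908713, 'cy': 197.03531799771238, 'k1': -0.018027812535904082, 'eye': array([0.13125044, 0.56670011, 0.37198425]), 'attitude': array([0.13610724, 0.81439406, 0.55661609, 0.0917369 ])}
```

View pics/a_scene.png

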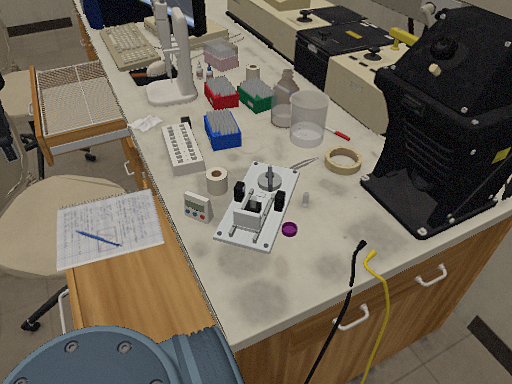

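View pics/a_side.png

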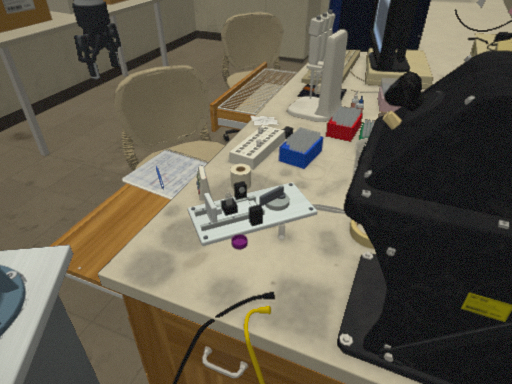

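View pics/a_wrist.png

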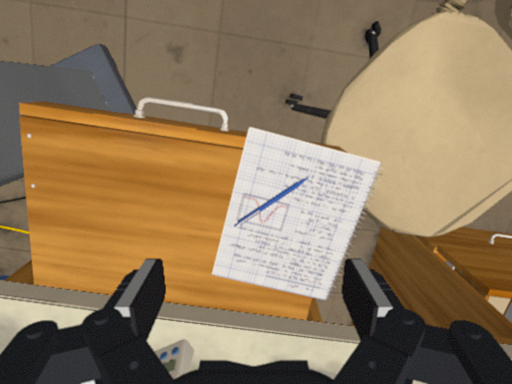

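Scene view: plate spans about (217,240)-(297,170), cam around (268,178). I'll zoom in to see the lever.

Run:
```python
import cv2
a=cv2.imread('pics/a_scene.png')[150:260,165:325];cv2.imwrite('pics/b1.png',cv2.resize(a,None,fx=5,fy=5,interpolation=cv2.INTER_CUBIC))
a=cv2.imread('pics/a_side.png')[155:255,175:335];cv2.imwrite('pics/b2.png',cv2.resize(a,None,fx=5,fy=5,interpolation=cv2.INTER_CUBIC))
```

```text
(no output)
```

View pics/b1.png

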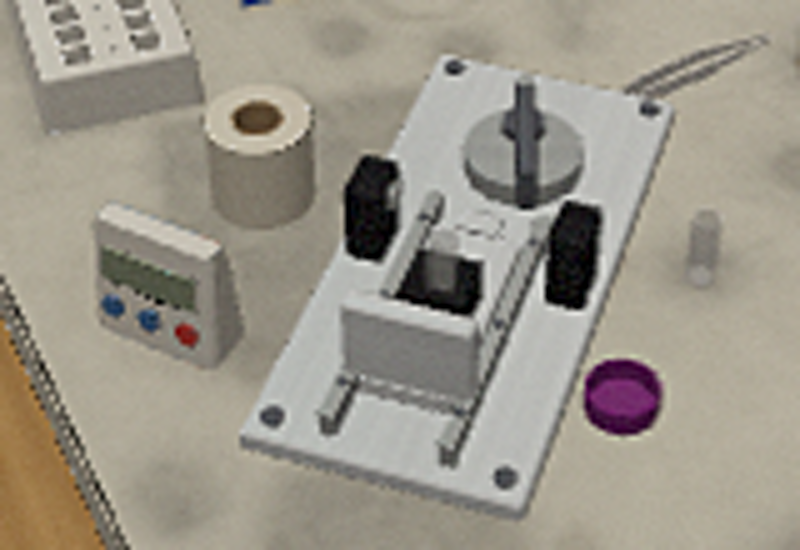

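View pics/b2.png

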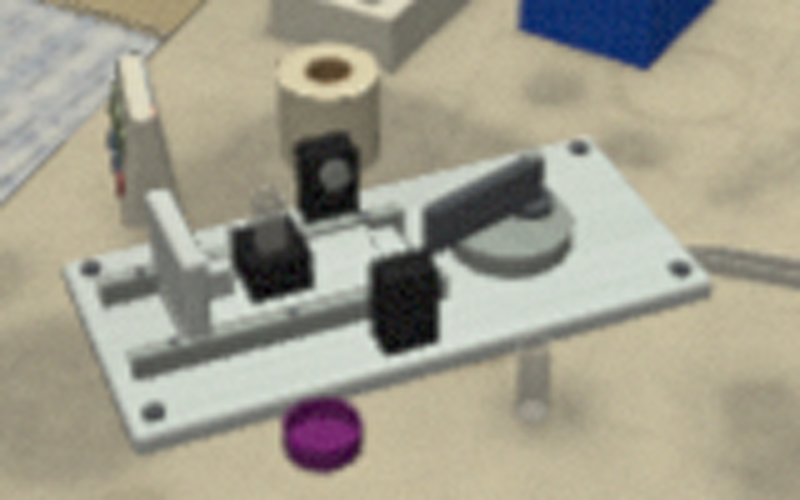

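```bash
cat > h.py <<'E'
import numpy as np,cv2
from bench import get_obs,camera
from scipy.spatial.transform import Rotation as R
from scipy.optimize import least_squares
def rot(q): return R.from_quat([q[1],q[2],q[3],q[0]]).as_matrix()
def proj(c,P):
    p=(np.atleast_2d(P)-c['eye'])@rot(c['attitude']); s=p[:,:2]/p[:,2:]
    s=s*(1+c['k1']*(s**2).sum(1,keepdims=True)); return s*[c['fx'],c['fy']]+[c['cx'],c['cy']]
def ray(c,uv,z):
    s=(np.array(uv,float)-[c['cx'],c['cy']])/[c['fx'],c['fy']]; d=s.copy()
    for _ in range(20): d=s/(1+c['k1']*(d**2).sum())
    v=rot(c['attitude'])@np.array([d[0],d[1],1]); return c['eye']+v*(z-c['eye'][2])/v[2]
def F2W(p,P):
    P=np.atleast_2d(P); co,si=np.cos(p[2]),np.sin(p[2])
    return np.c_[p[0]+co*P[:,0]-si*P[:,1],p[1]+si*P[:,0]+co*P[:,1],P[:,2]]
E
python3 - <<'E'
from h import *
import json
cs,cd=camera('scene'),camera('side')
un=lambda L,o:(np.array(L,float)+.5)/5-.5+o
# corners NL, FL, FR, NR top
us=un([(240,437),(443,55),(675,112),(525,508)],(165,150))
ud=un([(66,268),(590,138),(712,285),(137,440)],(175,155))
C=np.array([(-.14,.065,.012),(.14,.065,.012),(.14,-.065,.012),(-.14,-.065,.012)])
for sel in('s','d','sd'):
    def f(p):
        W=F2W(p,C);r=[]
        if 's' in sel:r.append(proj(cs,W)-us)
        if 'd' in sel:r.append(proj(cd,W)-ud)
        return np.concatenate(r).ravel()
    s=least_squares(f,[.6,0,0]);print(sel,s.x.round(4),s.fun.round(1))
p=s.x
np.save('p.npy',p)
def tof(w):
    d=w[:2]-p[:2];co,si=np.cos(p[2]),np.sin(p[2]);return np.array([co*d[0]+si*d[1],-si*d[0]+co*d[1]])
for n,c,L in(('s',cs,un([(525,80),(527,145)],(165,150))),('d',cd,un([(540,158),(425,208)],(175,155)))):
    for q in L: print(n,tof(ray(c,q,.058)).round(4))
for n,c,q,z in (('cap',cs,(623,400),.0),('film',cs,(258,118),.05),('vialtop',cs,(706,215),.04),('timer',cs,(160,230),.062)):
    w=ray(c,un([q],(165,150))[0],z);print(n,w.round(3),tof(w).round(3))
# overlay
for n,c in(('scene',cs),('side',cd)):
    im=c['frame'][:,:,::-1].copy()
    for a in np.arange(1.57,4.8,.3):pass
E
```

```text
s [0.549  0.212  0.2667] [-0.5 -0.2 -0.3 -0.1  0.7 -1.4  0.2  1. ]
d [0.5498 0.2124 0.2686] [-1.1 -0.7  0.3 -0.6  1.3 -0.4 -0.5  0.8]
sd [0.5495 0.2122 0.2674] [-0.4 -0.3 -0.3 -0.2  0.7 -1.5  0.3  0.7 -1.2 -0.7  0.2 -0.5  1.2 -0.3
 -0.7  0.8]
s [0.0785 0.0019]
s [ 0.0324 -0.0126]
d [ 0.0776 -0.0006]
d [ 0.0132 -0.0159]
cap [0.518 0.114 0.   ] [-0.057 -0.086]
film [0.536 0.331 0.05 ] [0.018 0.118]
vialtop [0.607 0.124 0.04 ] [ 0.032 -0.101]
timer [0.44  0.311 0.062] [-0.08   0.124]
```

```bash
cat >> h.py <<'E'
p0=np.load('p.npy')
def state():
    o=get_obs();M=rot(o['eef_rot']);yaw=np.arctan2(M[1,1],M[0,1]);d=o['eef_pos'][:2]-p0[:2];co,si=np.cos(p0[2]),np.sin(p0[2])
    f=np.array([co*d[0]+si*d[1],-si*d[0]+co*d[1]])
    print('t',round(o['time_s'],2),'pos',o['eef_pos'].round(4),'fix',f.round(4),'yaw_y',round(yaw,3),'F',o['wrist_force'].round(1),'q',o['q'].round(2),'open',round(o['opening'],2),'tilt',M[:,2].round(3))
    return o,yaw
def wp(a,r=.048,off=.0195):
    u=np.array([np.cos(a),np.sin(a)]);n=np.array([-u[1],u[0]])
    P=np.array([.075,0])+r*u-n*off
    return F2W(p0,[P[0],P[1],0])[0][:2], a+np.pi/2+p0[2]-2*np.pi
E
python3 - <<'E'
from h import *
o,y=state()
for off in(.034,.0195):
  print(wp(3.39,off=off))
c=camera('scene')
for uv in((365,180),(425,232),(385,110)):print(ray(c,uv,0).round(3))
print('end',wp(6.28),'push',F2W(p0,[[-.15,0,0],[-.104,0,0]]))
E
```

```text
t 0.25 pos [0.2087 0.5355 0.1989] fix [-0.2433  0.4018] yaw_y 1.199 F [-0.2  0.3 -0.7] q [ 0.99  0.18  1.61  0.    1.35 -0.21] open 1.0 tilt [-0.    -0.001 -1.   ]
(array([0.56329986, 0.23792823]), np.float64(-1.0550256724855593))
(array([0.57045134, 0.2253145 ]), np.float64(-1.0550256724855593))
[0.776 0.034 0.   ]
[ 0.683 -0.148  0.   ]
[1.15  0.108 0.   ]
end (array([0.67325118, 0.22573512]), np.float64(1.8349743275144412)) push [[0.40481872 0.17258245 0.        ]
 [0.44918438 0.18473516 0.        ]]
```

Request:
{"method": "drive_tool", "body": {"deltas": [[[0.024,-0.02,0],-0.15],[[0.024,-0.02,0],-0.15],[[0.024,-0.02,0],-0.15],[[0.024,-0.02,0],-0.15],[[0.024,-0.02,0],-0.15],[[0.024,-0.02,0],-0.15],[[0.024,-0.02,0],-0.15],[[0.024,-0.02,0],-0.15],[[0.024,-0.02,0],-0.15],[[0.024,-0.02,0],-0.15]], "gripper": 0}}

```text
time_s: 1.3
eef_pos: [0.4529, 0.3295, 0.1988]
eef_rot: [-0.001, 0.807, 0.591, 0.001]
wrist_force: [-0.2, 0.3, -0.4]
opening: 0.002
```

```bash
python3 -c "
from h import *
o,y=state();w=wp(3.39,off=.034);print(w[0]-o['eef_pos'][:2],w[1]-y)"
```

```text
t 1.3 pos [0.4529 0.3295 0.1988] fix [-0.0621  0.1387] yaw_y -0.306 F [-0.2  0.3 -0.4] q [0.42 0.15 1.65 0.   1.35 0.72] open 0.0 tilt [ 0.     0.002 -1.   ]
[ 0.11035077 -0.09161087] -0.7493993697209187
```

Request:
{"method": "drive_tool", "body": {"deltas": [[[0.022,-0.0183,0],-0.15],[[0.022,-0.0183,0],-0.15],[[0.022,-0.0183,0],-0.15],[[0.022,-0.0183,-0.01],-0.15],[[0.022,-0.0183,-0.02],-0.15],[[0,0,-0.02],0],[[0,0,-0.02],0],[[0,0,0],0]], "gripper": 0}}

```text
time_s: 2.1
eef_pos: [0.5717, 0.2292, 0.1273]
eef_rot: [0.0, 0.968, 0.25, 0.002]
wrist_force: [0.0, 0.1, 0.1]
opening: -0.001
```

```bash
python3 -c "
from h import *
o,y=state();w=wp(3.39,off=.034);print(w[0]-o['eef_pos'][:2],w[1]-y)
for n in ('scene','side','wrist'):
  c=camera(n);im=np.ascontiguousarray(c['frame'][:,:,::-1]);uv=proj(c,o['eef_pos'])[0];print(n,uv)
  if n!='wrist':
    x,y=int(uv[0])-80,int(uv[1])-70
    im=cv2.resize(im[max(y,0):y+120,x:x+160],None,fx=5,fy=5,interpolation=cv2.INTER_CUBIC);print(x,y)
  cv2.imwrite('pics/c_'+n+'.png',im)
"
```

```text
t 2.1 pos [0.5717 0.2292 0.1273] fix [0.0259 0.0105] yaw_y -1.066 F [0.  0.1 0.1] q [ 0.19  0.34  1.57 -0.    1.23  1.26] open -0.0 tilt [ 0.005  0.    -1.   ]
[-0.00835366  0.00873123] 0.01111255459715954
scene [260.37802227 154.80422909]
180 84
side [260.37776634 163.14986182]
180 93
wrist [253.91804774 236.05600181]
```

View pics/c_side.png

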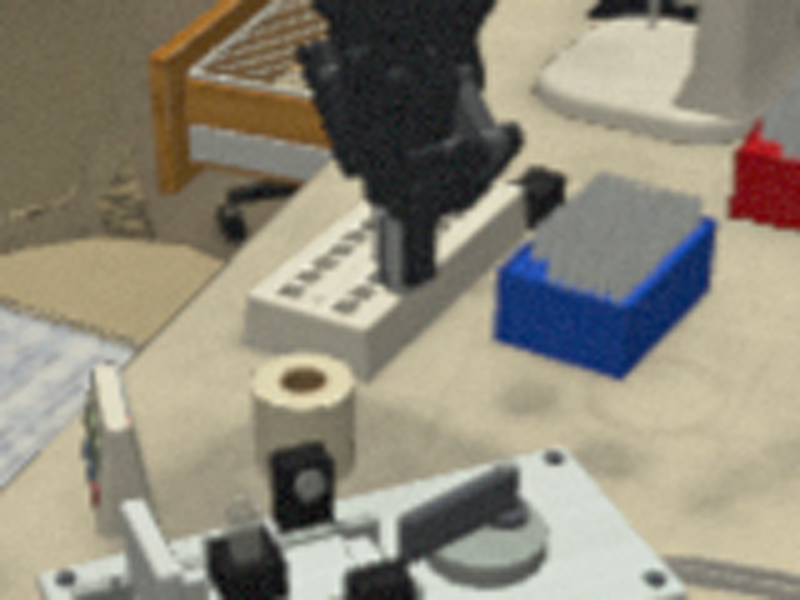

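View pics/c_wrist.png

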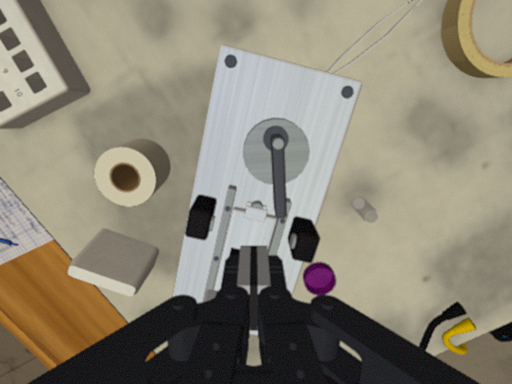

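```bash
python3 -c "
from h import *
c=camera('wrist')
for uv in((278,143),(281,216),(228,60),(350,92)):
  print(uv,[ (lambda w:(np.array([[np.cos(p0[2]),np.sin(p0[2])],[-np.sin(p0[2]),np.cos(p0[2])]])@(w[:2]-p0[:2])).round(4))(ray(c,uv,z)) for z in(.058,.012)])
o,y=state()
for off in (.034,.029): w=wp(3.33,off=off);print(w,w[0]-o['eef_pos'][:2],w[1]-y)
"
```

```text
(278, 143) [array([0.077, 0.003]), array([ 0.0712, -0.0024])]
(281, 216) [array([ 0.0178, -0.0156]), array([ 0.001 , -0.0244])]
(228, 60) [array([0.1268, 0.0541]), array([0.1302, 0.0583])]
(350, 92) [array([ 0.1269, -0.0398]), array([ 0.1303, -0.0531])]
t 2.3 pos [0.5743 0.2306 0.1321] fix [0.0288 0.0112] yaw_y -1.065 F [-0.2 -0.8 -0.4] q [ 0.19  0.33  1.56 -0.    1.23  1.26] open -0.0 tilt [ 0.013  0.002 -1.   ]
(array([0.56375915, 0.24142699]), np.float64(-1.1150256724855598)) [-0.0105631   0.01083438] -0.050312183707377
(array([0.56595992, 0.23693738]), np.float64(-1.1150256724855598)) [-0.00836232  0.00634477] -0.050312183707377
```

Request:
{"method": "drive_tool", "body": {"deltas": [[[-0.01,0.008,0],0],[[0,0,-0.02],0],[[0,0,-0.025],0],[[0,0,-0.02],0],[[0,0,-0.012],0],[[0,0,-0.004],0],[[0,0,0],0]]}}

```text
time_s: 3.0
eef_pos: [0.5652, 0.2454, 0.0585]
eef_rot: [0.0, 0.967, 0.253, 0.014]
wrist_force: [0.8, 0.5, 0.5]
opening: 0.0
```

```bash
python3 -c "
from h import *
o,y=state();w=wp(3.39,off=.034);print(w[0]-o['eef_pos'][:2],w[1]-y)
for n in ('side',):
  c=camera(n);im=np.ascontiguousarray(c['frame'][:,:,::-1]);uv=proj(c,o['eef_pos'])[0];print(n,uv)
  x,y=int(uv[0])-80,int(uv[1])-60
  im=cv2.resize(im[max(y,0):y+120,x:x+160],None,fx=5,fy=5,interpolation=cv2.INTER_CUBIC);print(x,y)
  cv2.imwrite('pics/d_'+n+'.png',im)
o,y=state()
"
```

```text
t 3.0 pos [0.5652 0.2454 0.0585] fix [0.0239 0.0279] yaw_y -1.06 F [0.8 0.5 0.5] q [0.22 0.41 1.63 0.   1.08 1.28] open 0.0 tilt [ 0.027  0.007 -1.   ]
[-0.00188412 -0.00751688] 0.004863983561263829
side [256.63183769 184.55929872]
176 124
t 3.05 pos [0.5655 0.2455 0.059 ] fix [0.0242 0.0279] yaw_y -1.06 F [-0.9  0.9  0.1] q [0.22 0.41 1.63 0.   1.08 1.28] open 0.0 tilt [ 0.028  0.007 -1.   ]
```

View pics/d_side.png

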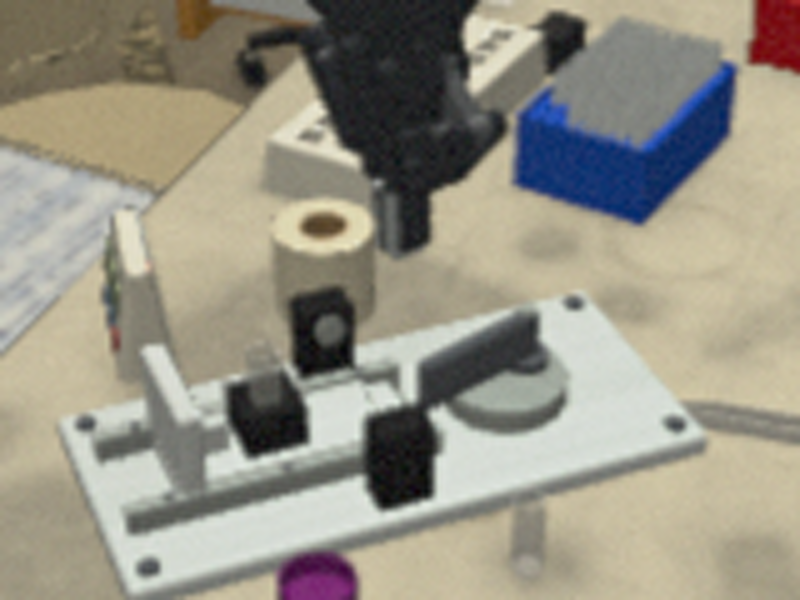

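```bash
python3 -c "
from h import *
o,y=state()
for n in ('scene','side','wrist'):
  c=camera(n);im=np.ascontiguousarray(c['frame'][:,:,::-1]);uv=proj(c,o['eef_pos'])[0];print(n,uv,c['eye'],c['attitude'])
  x,y=int(uv[0])-80,int(uv[1])-60
  cv2.circle(im,tuple(int(round(v)) for v in uv),1,(0,0,255),-1)
  im=cv2.resize(im[max(y,0):y+120,x:x+160],None,fx=5,fy=5,interpolation=cv2.INTER_CUBIC);print(x,y)
  cv2.imwrite('pics/e_'+n+'.png',im)
o,y=state()
"
```

```text
t 3.05 pos [0.5655 0.2455 0.059 ] fix [0.0242 0.0279] yaw_y -1.06 F [-0.9  0.9  0.1] q [0.22 0.41 1.63 0.   1.08 1.28] open 0.0 tilt [ 0.028  0.007 -1.   ]
scene [252.55147883 176.80906578] [ 3.12792557e-04 -1.26129629e-01  6.43398756e-01] [-0.34858535  0.80781749 -0.43331178  0.19534598]
172 116
side [256.76146602 184.38560668] [ 0.47904072 -0.46955303  0.56896349] [-0.45396648  0.8894078  -0.05024608  0.01853455]
176 124
wrist [253.2368131  235.88120296] [0.63453675 0.28579027 0.23528657] [ 0.13195767  0.85251099 -0.50053865 -0.07261713]
173 175
t 3.2 pos [0.5663 0.2452 0.0595] fix [0.0249 0.0274] yaw_y -1.06 F [-0.4 -0.4 -0.4] q [0.22 0.41 1.63 0.   1.08 1.28] open -0.0 tilt [ 0.029  0.007 -1.   ]
```

View pics/e_scene.png

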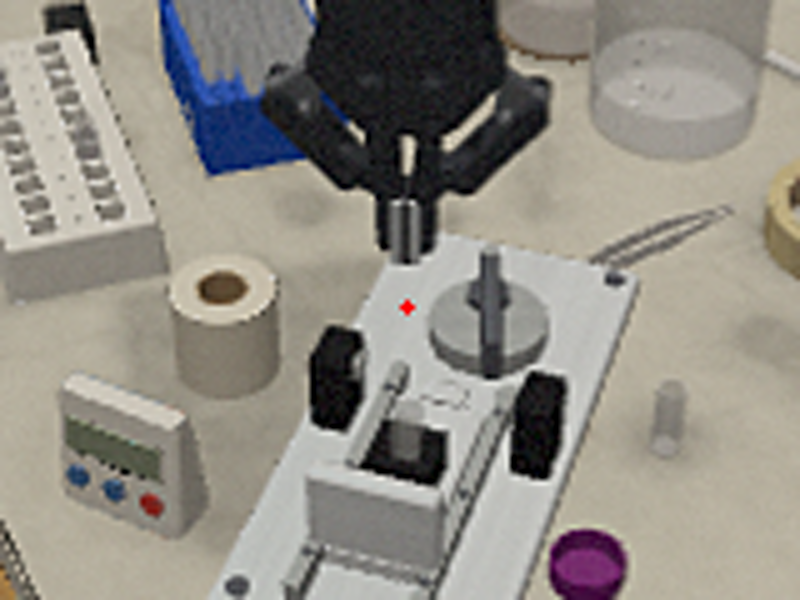

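View pics/e_side.png

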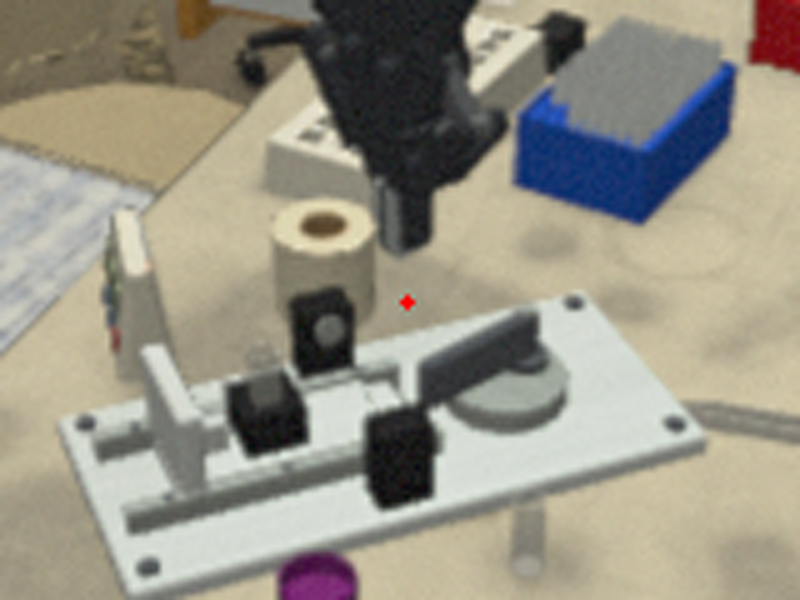

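View pics/e_wrist.png

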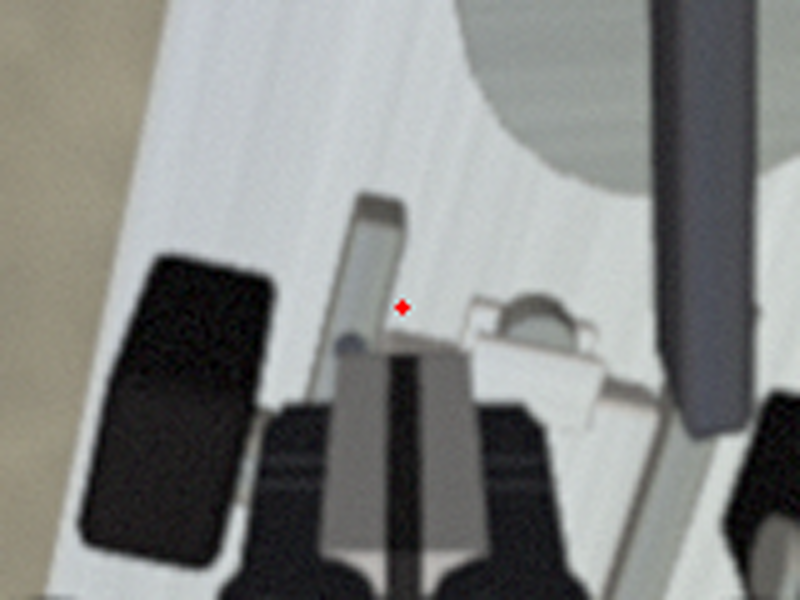

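```bash
cat >> h.py <<'E'
def tri(*obs):
    A=np.zeros((3,3));b=np.zeros(3)
    for c,uv in obs:
        a=ray(c,uv,0);d=a-c['eye'];d/=np.linalg.norm(d);M=np.eye(3)-np.outer(d,d);A+=M;b+=M@c['eye']
    X=np.linalg.solve(A,b);return X,[proj(c,X)[0]-uv for c,uv in obs]
E
python3 -c "
from h import *
o,y=state()
s,d,w=[camera(n) for n in('scene','side','wrist')]
print(tri((s,(253,167.6)),(d,(256,174.4))))
print(tri((s,(253,167.6)),(d,(256,174.4)),(w,(173+80.7,175+70.5))))
o,y=state()
"
```

```text
t 3.2 pos [0.5663 0.2452 0.0595] fix [0.0249 0.0274] yaw_y -1.06 F [-0.4 -0.4 -0.4] q [0.22 0.41 1.63 0.   1.08 1.28] open -0.0 tilt [ 0.029  0.007 -1.   ]
(array([0.56360205, 0.24320185, 0.08906868]), [array([0.01354576, 0.10334492]), array([ 0.04053226, -0.09618913])])
(array([0.56768473, 0.24772855, 0.08417061]), [array([-0.65392138,  0.11168068]), array([1.56564776, 0.46294892]), array([-2.07527515,  4.84462715])])
t 3.35 pos [0.566 0.245 0.059] fix [0.0246 0.0273] yaw_y -1.061 F [-0.4  0.6 -0.3] q [0.22 0.41 1.63 0.   1.08 1.28] open -0.0 tilt [ 0.028  0.007 -1.   ]
```

Request:
{"method": "drive_tool", "body": {"deltas": [[[0,0,-0.009],0],[[0,0,-0.007],0],[[0,0,0],0]]}}

```text
time_s: 3.65
eef_pos: [0.5664, 0.2448, 0.0422]
eef_rot: [0.0, 0.968, 0.252, 0.015]
wrist_force: [-0.5, -0.5, 0.4]
opening: 0.002
```

```bash
cat >> h.py <<'E'
def look(tag,names=('scene','side','wrist')):
  o,y=state()
  for n in names:
    c=camera(n);im=np.ascontiguousarray(c['frame'][:,:,::-1]);uv=proj(c,o['eef_pos'])[0]
    x,y=int(uv[0])-80,int(uv[1])-60
    if n!='wrist':cv2.circle(im,tuple(int(round(v)) for v in uv),1,(0,0,255),-1)
    else: x,y,=95,100
    s=5 if n!='wrist' else 3
    im=cv2.resize(im[max(y,0):y+(120 if s==5 else 200),x:x+(160 if s==5 else 266)],None,fx=s,fy=s,interpolation=cv2.INTER_CUBIC);print(n,x,y,uv.round(1))
    cv2.imwrite('pics/'+tag+'_'+n+'.png',im)
E
python3 -c "
from h import *
look('f')"
```

```text
t 3.65 pos [0.5664 0.2448 0.0422] fix [0.0249 0.027 ] yaw_y -1.061 F [-0.5 -0.5  0.4] q [0.22 0.43 1.63 0.   1.05 1.28] open 0.0 tilt [ 0.029  0.007 -1.   ]
scene 172 122 [252.9 182. ]
side 177 130 [257.2 190.3]
wrist 95 100 [253.9 235.6]
```

View pics/f_scene.png

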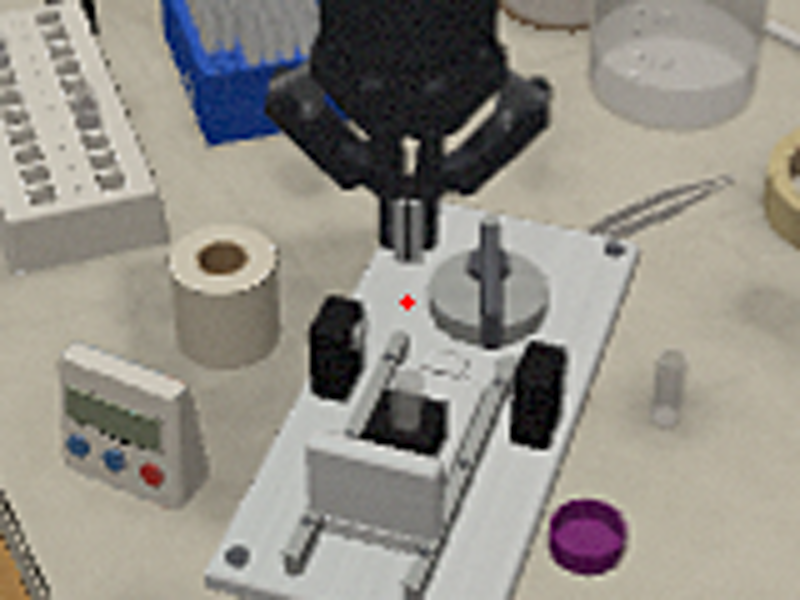

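View pics/f_side.png

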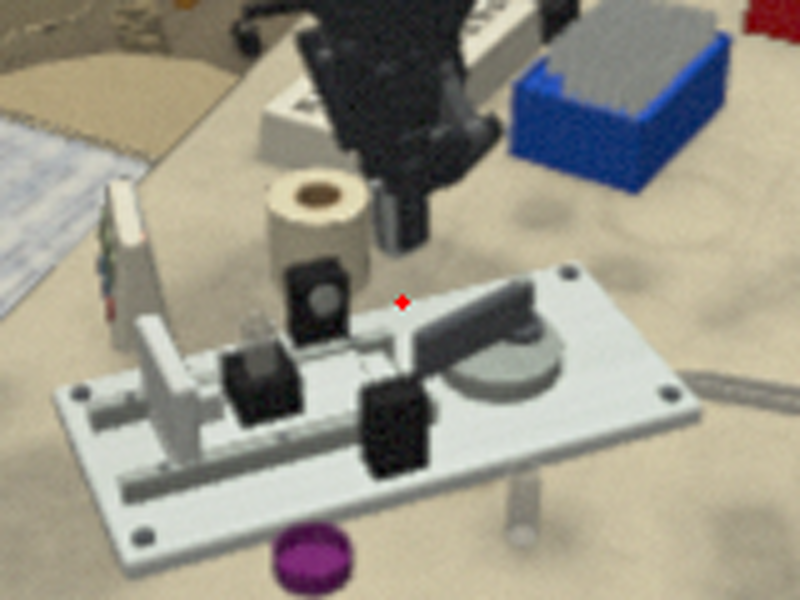

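View pics/f_wrist.png

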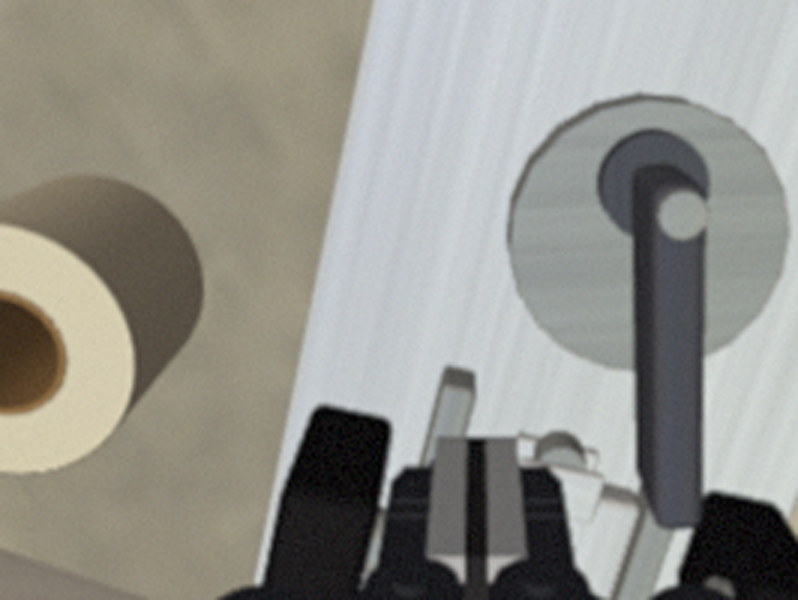

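Request:
{"method": "drive_tool", "body": {"deltas": [[[0,0,-0.006],0],[[0,0,-0.006],0],[[0,0,0],0]]}}

```text
time_s: 4.1
eef_pos: [0.5675, 0.2452, 0.0308]
eef_rot: [0.0, 0.968, 0.252, 0.016]
wrist_force: [-0.5, -0.5, -0.3]
opening: 0.001
```

```bash
python3 -c "
from h import *
look('g',('scene','side'))"
```

```text
t 4.1 pos [0.5675 0.2452 0.0308] fix [0.0261 0.027 ] yaw_y -1.061 F [-0.5 -0.5 -0.3] q [0.22 0.45 1.64 0.   1.02 1.28] open 0.0 tilt [ 0.032  0.007 -0.999]
scene 173 125 [253.1 185.2]
side 177 134 [257.6 194. ]
```

View pics/g_scene.png

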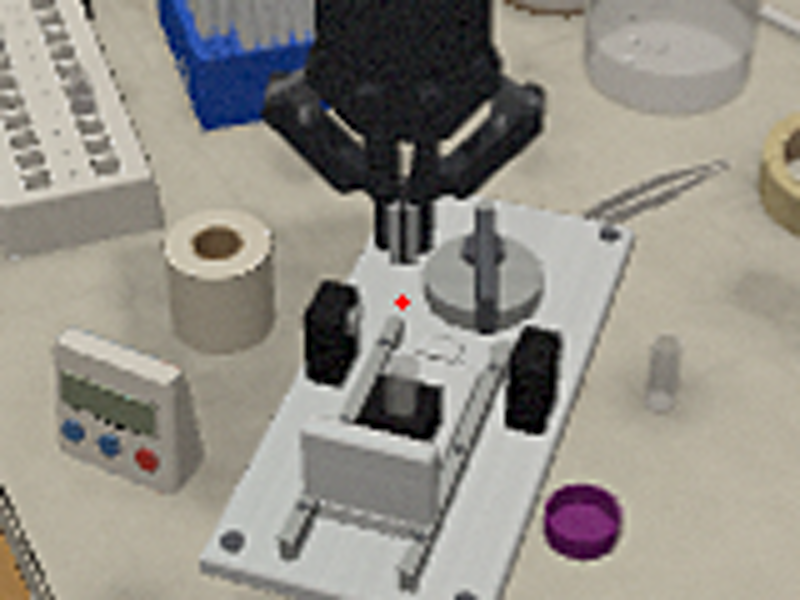

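View pics/g_side.png

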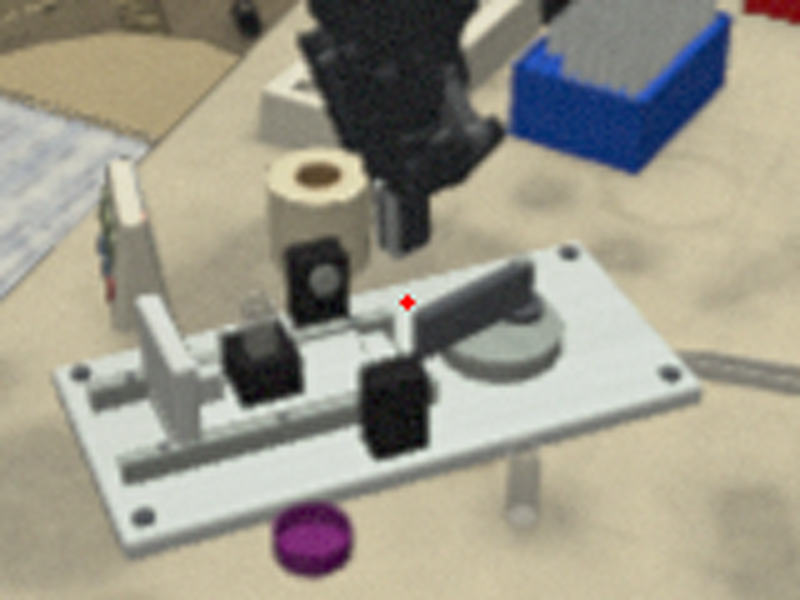

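Request:
{"method": "drive_tool", "body": {"deltas": [[[0,0,-0.007],0],[[0,0,-0.007],0],[[0,0,0],0]]}}

```text
time_s: 4.5
eef_pos: [0.5683, 0.2454, 0.0168]
eef_rot: [0.0, 0.968, 0.252, 0.017]
wrist_force: [-0.2, 0.7, 0.4]
opening: -0.001
```

```bash
python3 -c "
from h import *
look('h')"
```

```text
t 4.5 pos [0.5683 0.2454 0.0168] fix [0.0269 0.027 ] yaw_y -1.061 F [-0.2  0.7  0.4] q [0.22 0.47 1.64 0.   1.   1.28] open -0.0 tilt [ 0.033  0.008 -0.999]
scene 173 129 [253.1 189.3]
side 177 138 [258.  198.6]
wrist 95 100 [253.9 235.7]
```

View pics/h_scene.png

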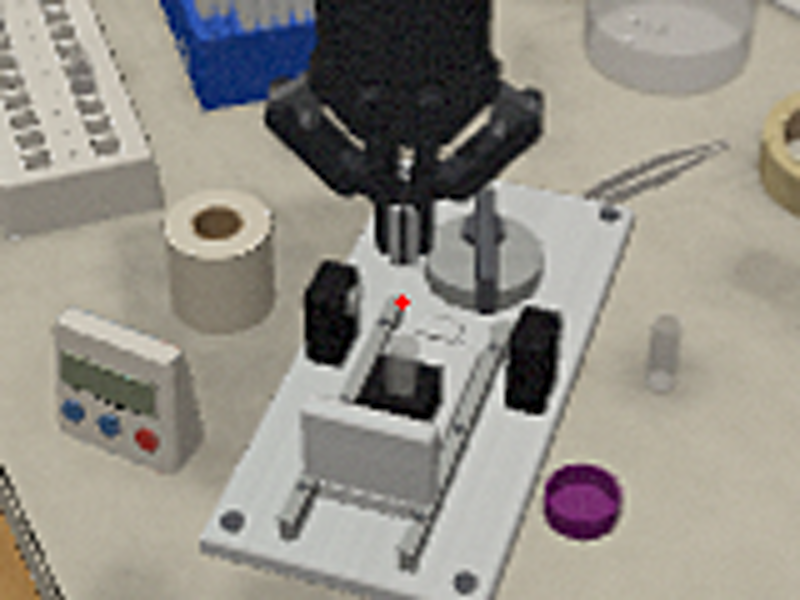

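View pics/h_side.png

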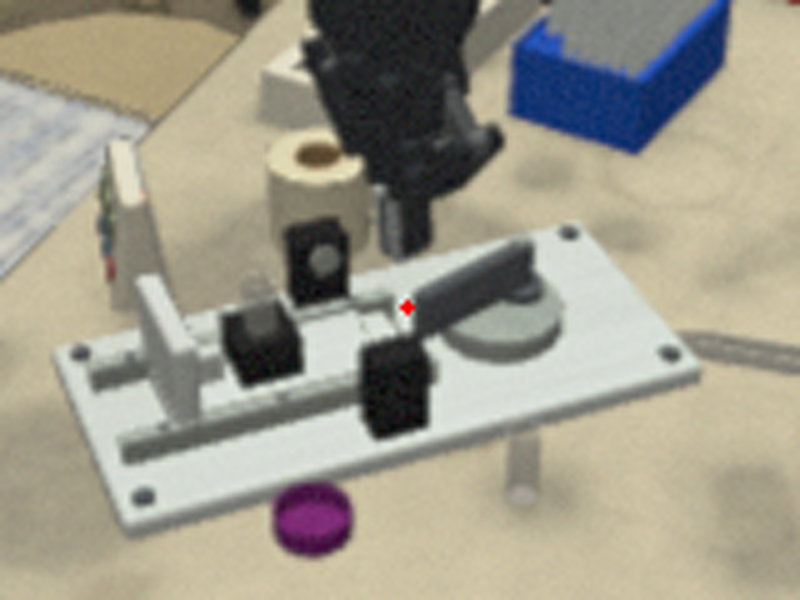

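View pics/h_wrist.png

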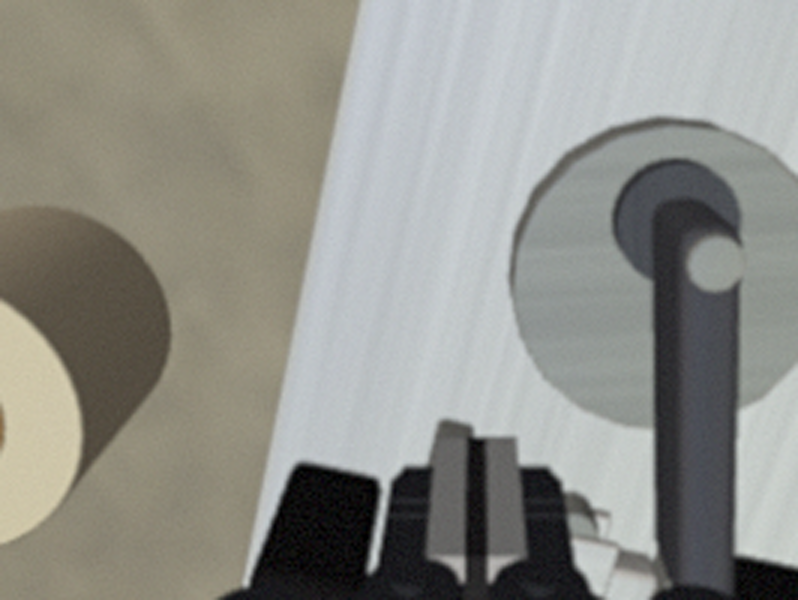

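```bash
python3 -c "
from h import *
o,y=state()
s,d=[camera(n) for n in('scene','side')]
X,r=tri((s,(253.4,181.4)),(d,(257.4,189)));print(X,r)
w=lambda a,off:wp(a,off=off)
for a in np.arange(3.39,6.4,.25):
  q,yy=wp(a,off=.0195);print(round(a,2),q.round(4),round(yy,3))
"
```

```text
t 4.65 pos [0.5691 0.2456 0.018 ] fix [0.0278 0.027 ] yaw_y -1.061 F [-0.5  0.4  0.5] q [0.22 0.47 1.64 0.   1.   1.28] open -0.0 tilt [ 0.035  0.008 -0.999]
[0.56643642 0.24372666 0.04581324] [array([-0.04954801, -0.35096603]), array([-0.14381291,  0.32672312])]
3.39 [0.5705 0.2253] -1.055
3.64 [0.5737 0.2128] -0.805
3.89 [0.58   0.2015] -0.555
4.14 [0.5888 0.1921] -0.305
4.39 [0.5997 0.1852] -0.055
4.64 [0.612  0.1812] 0.195
4.89 [0.6249 0.1803] 0.445
5.14 [0.6376 0.1827] 0.695
5.39 [0.6493 0.1881] 0.945
5.64 [0.6593 0.1963] 1.195
5.89 [0.667  0.2067] 1.445
6.14 [0.6719 0.2186] 1.695
6.39 [0.6736 0.2314] 1.945
```

Request:
{"method": "drive_tool", "body": {"deltas": [[[0.0,-0.01,-0.002],0],[[0.001,-0.01,0],0],[[0.0016,-0.0063,0],0.125],[[0.0016,-0.0063,0],0.125],[[0.0031,-0.0056,0],0.125],[[0.0031,-0.0056,0],0.125]]}}

```text
time_s: 5.35
eef_pos: [0.5778, 0.2026, 0.0169]
eef_rot: [-0.009, 0.871, 0.491, 0.018]
wrist_force: [-1.9, 7.4, 1.5]
opening: -0.003
```

```bash
python3 -c "
from h import *
look('i')"
```

```text
t 5.35 pos [0.5778 0.2026 0.0169] fix [ 0.0248 -0.0168] yaw_y -0.544 F [-1.9  7.4  1.5] q [0.13 0.46 1.66 0.04 1.   0.65] open -0.0 tilt [ 0.023  0.033 -0.999]
scene 190 133 [270.1 193.8]
side 184 149 [264.3 209.4]
wrist 95 100 [251.9 235. ]
```

View pics/i_scene.png

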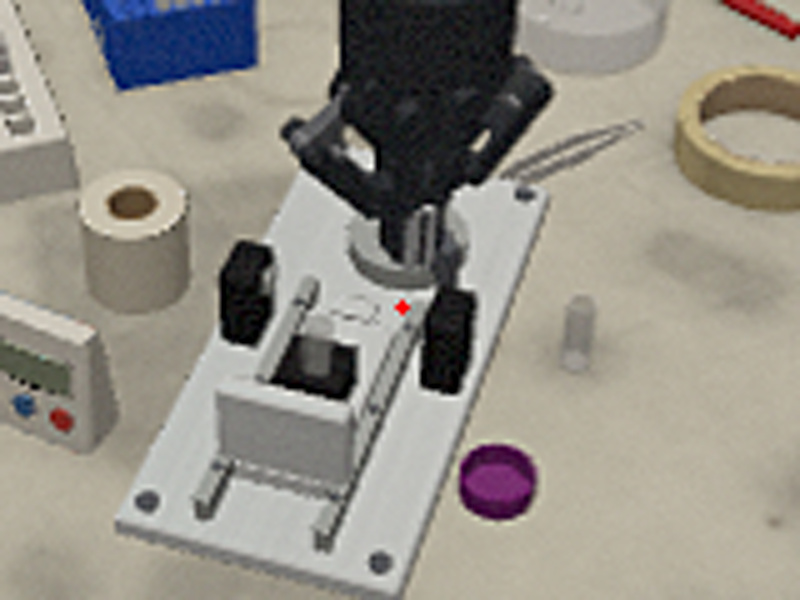

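View pics/i_wrist.png

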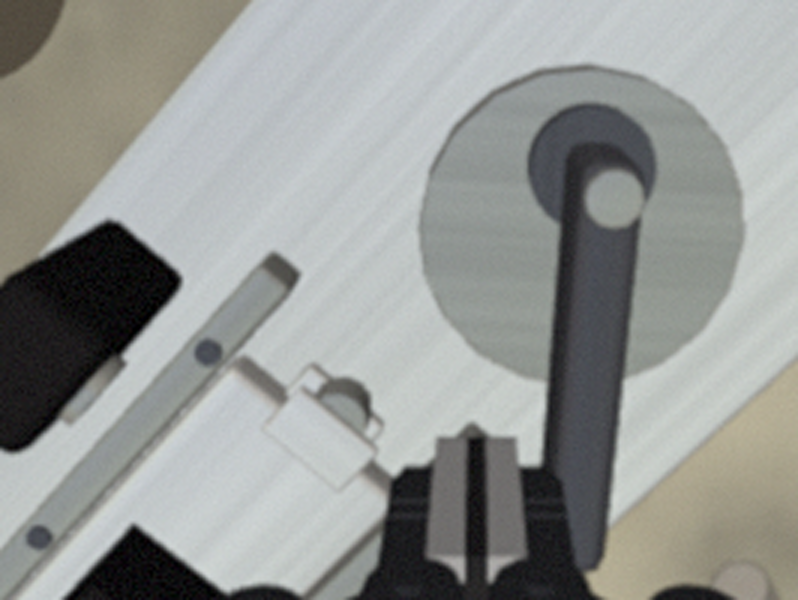

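Request:
{"method": "drive_tool", "body": {"deltas": [[[0.0055,-0.0055,0],0.12],[[0.005,-0.005,0],0.12],[[0.0056,-0.0037,0],0.125],[[0.0056,-0.0037,0],0.125],[[0.0062,-0.0022,0],0.125],[[0.0062,-0.0022,0],0.125],[[0.0065,-0.0006,0],0.125],[[0.0065,-0.0006,0],0.125]]}}

```text
time_s: 6.3
eef_pos: [0.6148, 0.1776, 0.0169]
eef_rot: [-0.024, 0.524, 0.851, 0.003]
wrist_force: [-5.9, -0.6, 4.6]
opening: -0.0
```

```bash
python3 -c "
from h import *
look('j',('wrist','scene'))"
```

```text
t 6.3 pos [0.6148 0.1776 0.0169] fix [ 0.0538 -0.0507] yaw_y 0.467 F [-5.9 -0.6  4.6] q [ 0.08  0.55  1.52  0.04  1.11 -0.41] open -0.0 tilt [-0.037  0.03  -0.999]
wrist 95 100 [252.1 235.1]
scene 206 129 [286.8 189.1]
```

View pics/j_wrist.png

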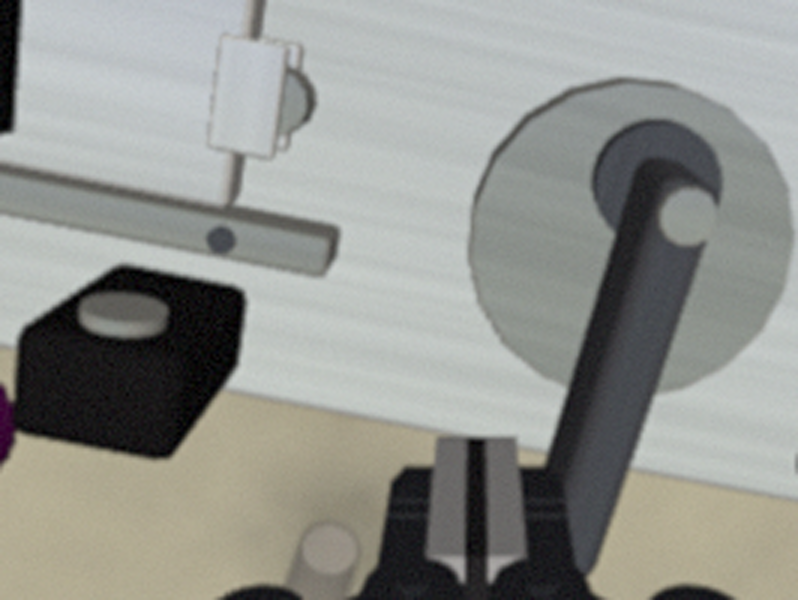

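View pics/j_scene.png

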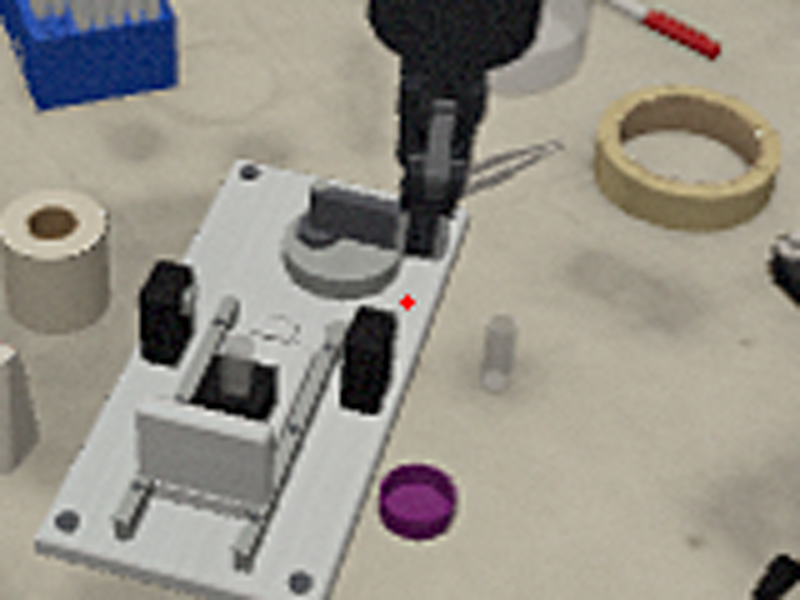

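Request:
{"method": "drive_tool", "body": {"deltas": [[[0.0065,0.001,0],0.05],[[0.0065,0.001,0],0.06],[[0.0068,0.0014,0],0.09],[[0.0068,0.0014,0],0.1],[[0.0064,0.0028,0],0.11],[[0.0064,0.0028,0],0.11],[[0.0056,0.0045,0],0.11],[[0.0056,0.0045,0],0.11]]}}

```text
time_s: 7.2
eef_pos: [0.6569, 0.1902, 0.0173]
eef_rot: [-0.029, 0.187, 0.982, -0.015]
wrist_force: [-5.5, -3.4, 4.1]
opening: 0.001
```

```bash
python3 -c "
from h import *
look('k',('wrist','scene'))"
```

```text
t 7.2 pos [0.6569 0.1902 0.0173] fix [ 0.0978 -0.0496] yaw_y 1.195 F [-5.5 -3.4  4.1] q [ 0.11  0.65  1.35 -0.01  1.2  -1.08] open 0.0 tilt [-0.063 -0.018 -0.998]
wrist 95 100 [251.9 234.3]
scene 210 117 [290.8 177.7]
```

View pics/k_wrist.png

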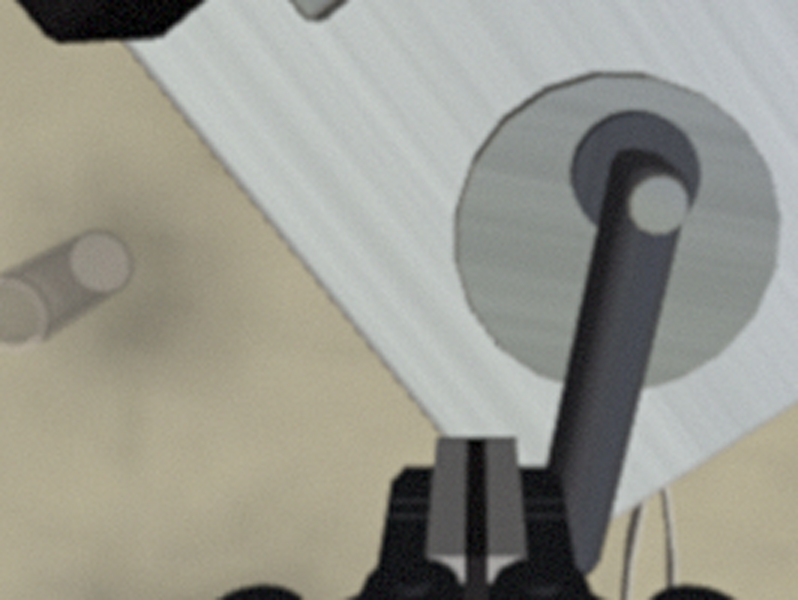

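View pics/k_scene.png

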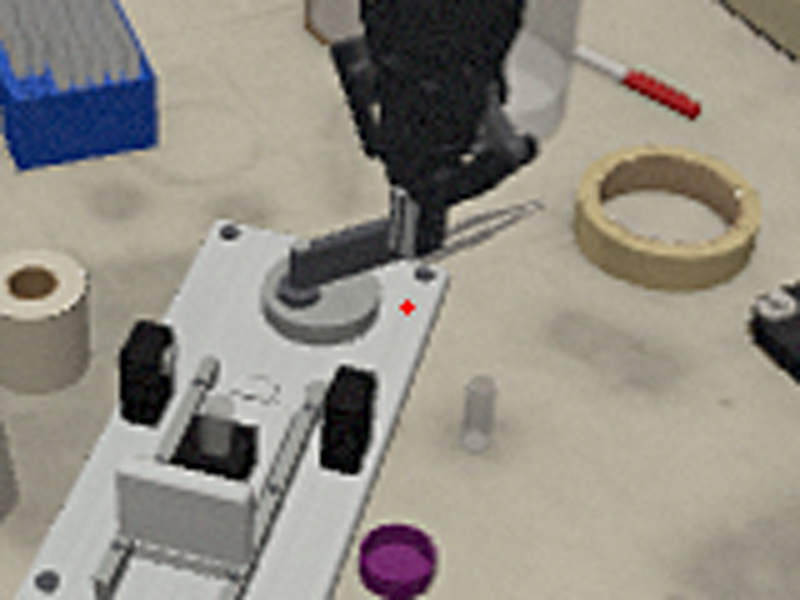

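Request:
{"method": "drive_tool", "body": {"deltas": [[[0.0037,0.0055,0],0.07],[[0.0037,0.0055,0],0.08],[[0.0032,0.006,0],0.1],[[0.0025,0.0062,0],0.1],[[0.0018,0.0063,0],0.1],[[0.0006,0.0055,0],0.1],[[0,0.002,0],0.03]]}}

```text
time_s: 8.0
eef_pos: [0.675, 0.2146, 0.0179]
eef_rot: [-0.02, -0.088, 0.995, -0.029]
wrist_force: [-0.5, -4.6, 0.3]
opening: 0.002
```

```bash
python3 -c "
from h import *
look('l',('wrist','scene','side'))"
```

```text
t 8.0 pos [0.675  0.2146 0.0179] fix [ 0.1217 -0.0308] yaw_y 1.749 F [-0.5 -4.6  0.3] q [ 0.17  0.69  1.29 -0.06  1.21 -1.56] open 0.0 tilt [-0.035 -0.062 -0.997]
wrist 95 100 [252.1 233.6]
scene 205 110 [285.9 170.3]
side 224 142 [304.3 202.7]
```

View pics/l_wrist.png

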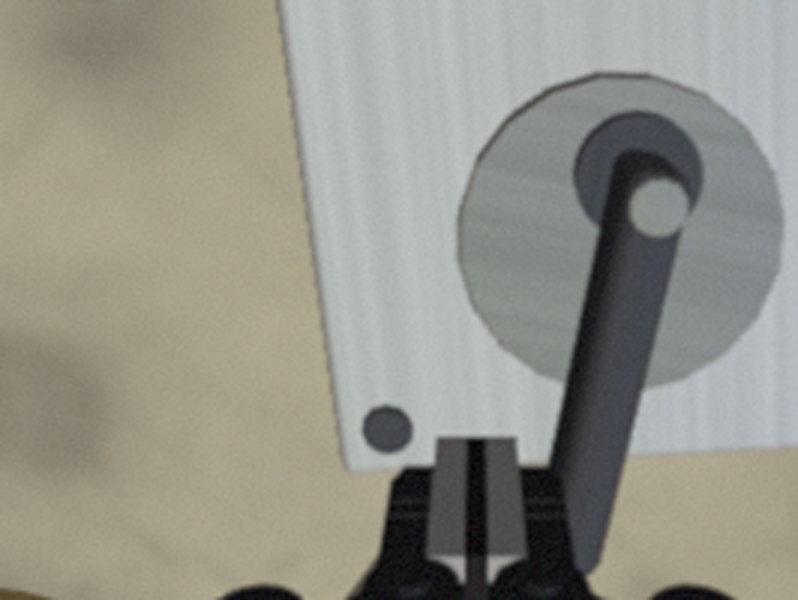

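View pics/l_scene.png

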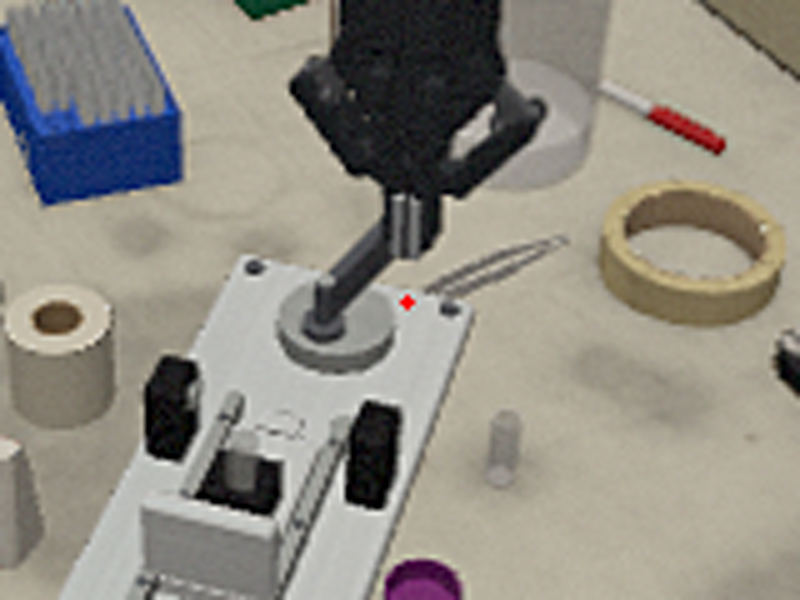

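View pics/l_side.png

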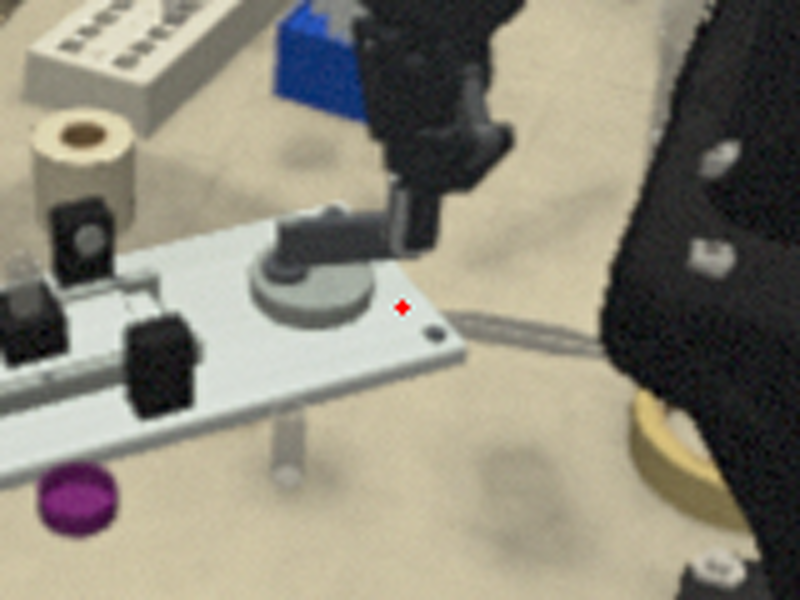

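Request:
{"method": "drive_tool", "body": {"deltas": [[[-0.0005,0.005,0],0.03],[[-0.0005,0.005,0],0.03],[[-0.0005,0.003,0],0.02],[[0,0,0],0]]}}

```text
time_s: 8.55
eef_pos: [0.6764, 0.222, 0.0179]
eef_rot: [-0.016, -0.117, 0.993, -0.032]
wrist_force: [0.1, -0.8, 1.0]
opening: 0.004
```

```bash
python3 -c "
from h import *
look('m',('wrist','side'))"
```

```text
t 8.55 pos [0.6764 0.222  0.0179] fix [ 0.125 -0.024] yaw_y 1.806 F [ 0.1 -0.8  1. ] q [ 0.18  0.69  1.29 -0.07  1.2  -1.6 ] open 0.0 tilt [-0.025 -0.067 -0.997]
wrist 95 100 [252.2 233.6]
side 224 140 [304.2 200.8]
```

View pics/m_wrist.png

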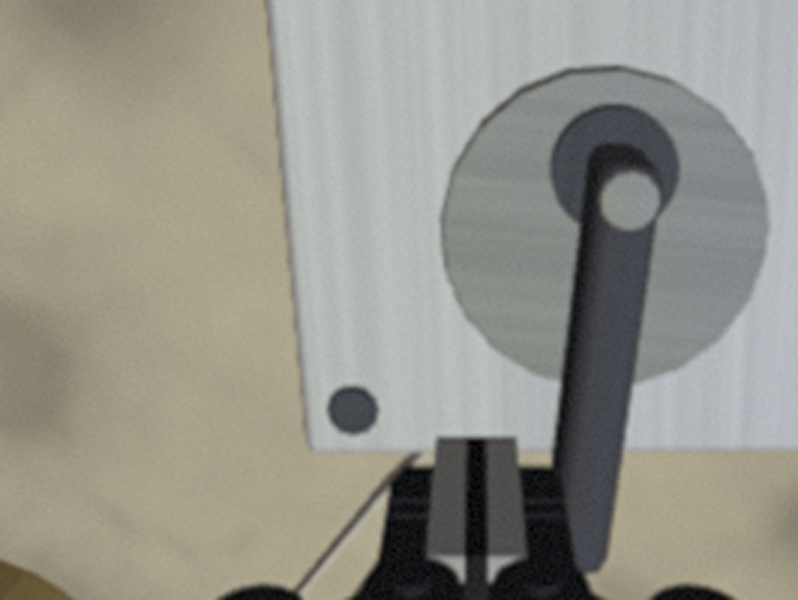

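View pics/m_side.png

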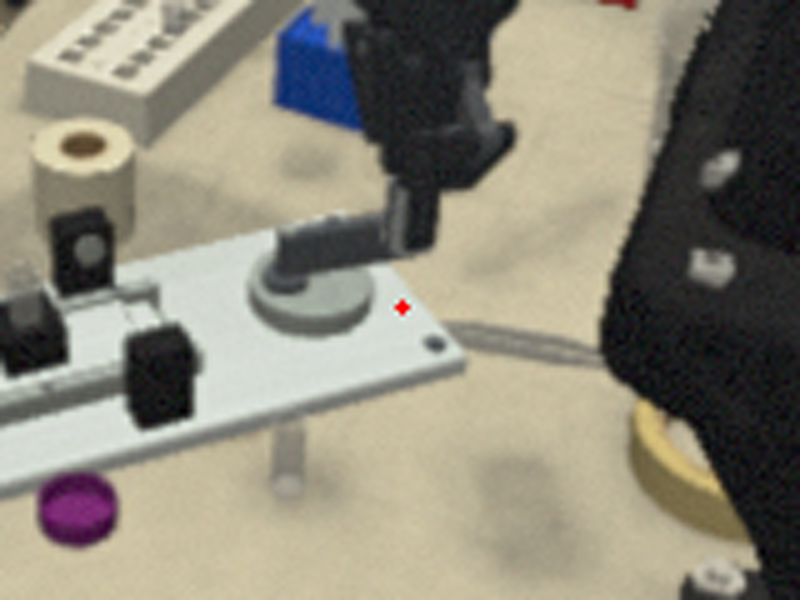

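Request:
{"method": "drive_tool", "body": {"deltas": [[[-0.0005,0.0035,0],0.02],[[0,0,0],0],[[0.003,-0.012,0],0],[[0.003,-0.012,0.01],0],[[0,-0.003,0.04],0],[[0,0,0.04],0],[[0,0,0.04],0],[[0,0,0.01],0],[[0,0,0],0]]}}

```text
time_s: 9.55
eef_pos: [0.6804, 0.1932, 0.1639]
eef_rot: [-0.017, -0.123, 0.992, -0.03]
wrist_force: [2.2, -0.9, -0.8]
opening: -0.001
```

```bash
python3 -c "
from h import *
look('n',('wrist','side','scene'))
for n in('scene','wrist','side'): cv2.imwrite('pics/n2_'+n+'.png',camera(n)['frame'][:,:,::-1])"
```

```text
t 9.55 pos [0.6804 0.1932 0.1639] fix [ 0.1213 -0.0529] yaw_y 1.819 F [ 2.2 -0.9 -0.8] q [ 0.14  0.53  1.22 -0.06  1.43 -1.67] open -0.0 tilt [-0.027 -0.064 -0.998]
wrist 95 100 [252.2 233.6]
side 234 93 [314.3 153.8]
scene 219 63 [299.3 123.8]
```

View pics/n2_wrist.png

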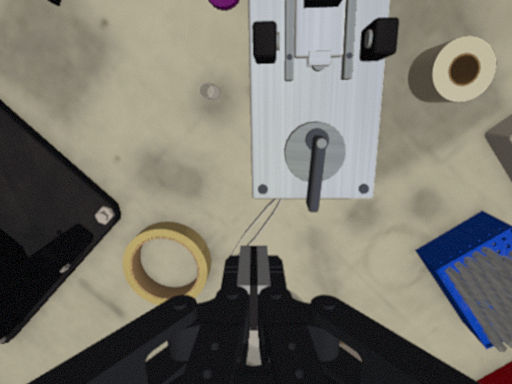

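View pics/n2_scene.png

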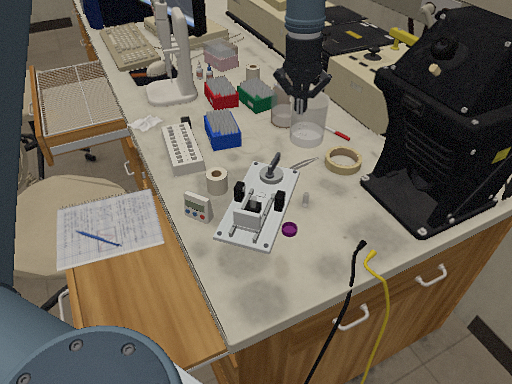

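View pics/n2_side.png

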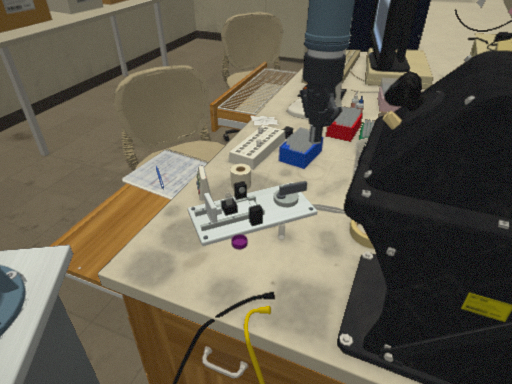

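Lever now points forward: wrist view shows its tip at about (314,210) and pivot at (321,143). Everything else is undisturbed. I'll measure the lever angle.

```bash
python3 -c "
from h import *
c=camera('wrist');d=camera('side')
T=lambda w:(np.array([[np.cos(p0[2]),np.sin(p0[2])],[-np.sin(p0[2]),np.cos(p0[2])]])@(w[:2]-p0[:2])).round(4)
for uv in((321,143),(314,209)):print(T(ray(c,uv,.058)))
for uv,z in(((263,189),.012),((364,188),.012)):print('bolt',T(ray(c,uv,z)))
for nm in('wrist','side'):
  im=camera(nm)['frame'][:,:,::-1]; a=im[100:220,240:400] if nm=='wrist' else im[165:245,180:330]
  cv2.imwrite('pics/o_%s.png'%nm,cv2.resize(a,None,fx=5,fy=5,interpolation=cv2.INTER_CUBIC))
"
```

```text
[0.0758 0.003 ]
[ 0.1363 -0.001 ]
bolt [ 0.1289 -0.0492]
bolt [0.1282 0.0567]
```

View pics/o_wrist.png

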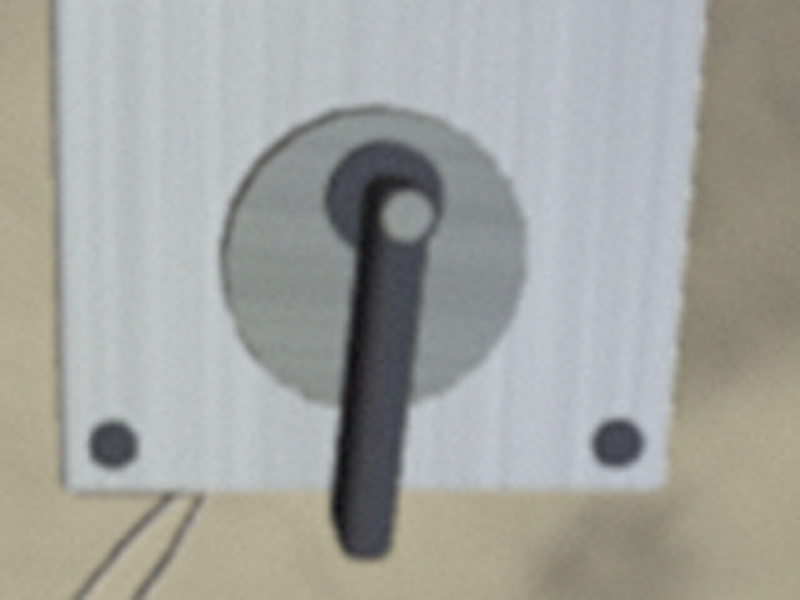

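View pics/o_side.png

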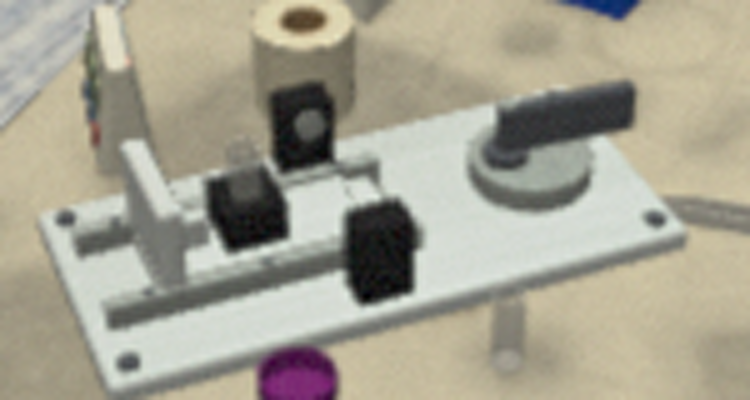

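Request:
{"method": "drive_tool", "body": {"deltas": [[[-0.027,-0.002,0],0],[[-0.027,-0.002,0],0],[[-0.027,-0.002,0],0],[[-0.027,-0.002,0],0],[[-0.027,-0.002,0],0],[[-0.027,-0.002,0],0],[[-0.027,-0.002,0],0],[[-0.027,-0.002,0],0],[[-0.027,-0.002,0],0],[[-0.027,-0.002,0],0]]}}

```text
time_s: 11.05
eef_pos: [0.3999, 0.1726, 0.1559]
eef_rot: [-0.021, -0.123, 0.992, -0.031]
wrist_force: [0.7, 0.3, 1.4]
opening: -0.0
```

```bash
python3 -c "
from h import *
o,y=state();w=F2W(p0,[-.148,.001,0])[0];print(w[:2]-o['eef_pos'][:2],1.838-y)"
```

```text
t 11.05 pos [0.3999 0.1726 0.1559] fix [-0.1547  0.0013] yaw_y 1.82 F [0.7 0.3 1.4] q [ 0.18 -0.04  1.94 -0.06  1.29 -1.62] open -0.0 tilt [-0.034 -0.066 -0.997]
[0.00655326 0.00150427] 0.0180467547564358
```

Request:
{"method": "drive_tool", "body": {"deltas": [[[0.004,0.001,-0.03],0.018],[[0,0,-0.035],0],[[0,0,-0.03],0],[[0,0,-0.022],0],[[0,0,-0.012],0],[[0,0,0],0]]}}

```text
time_s: 11.65
eef_pos: [0.4016, 0.1745, 0.0252]
eef_rot: [-0.017, -0.134, 0.99, -0.03]
wrist_force: [-0.6, -0.1, -0.1]
opening: -0.001
```

```bash
python3 -c "
from h import *
look('q')"
```

```text
t 11.65 pos [0.4016 0.1745 0.0252] fix [-0.1526  0.0027] yaw_y 1.841 F [-0.6 -0.1 -0.1] q [ 0.19  0.17  2.03 -0.07  0.99 -1.61] open -0.0 tilt [-0.026 -0.065 -0.998]
scene 157 184 [237.2 244.3]
side 107 160 [187.1 220.6]
wrist 95 100 [252.5 230.2]
```

View pics/q_scene.png

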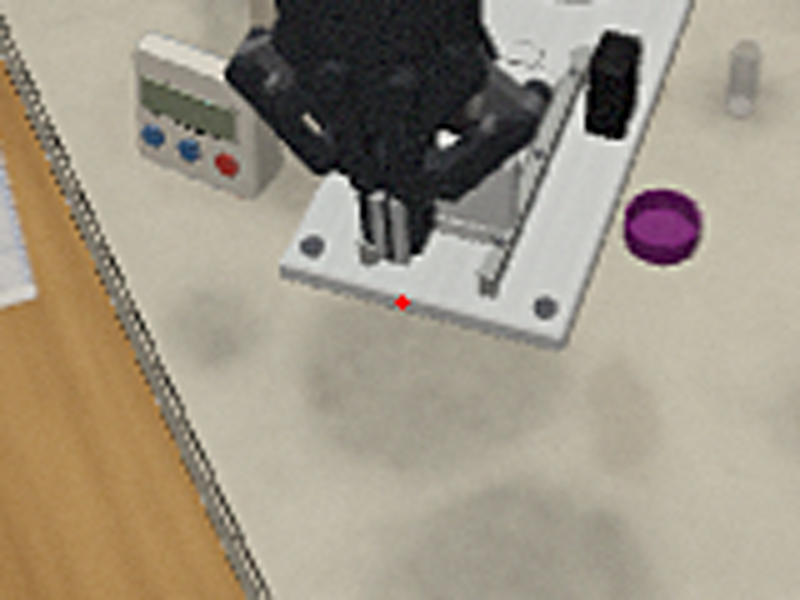

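View pics/q_side.png

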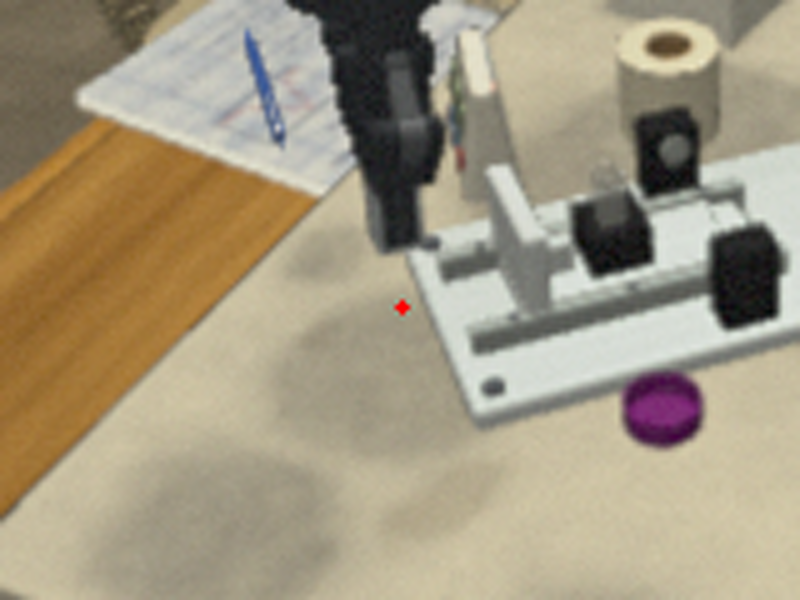

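View pics/q_wrist.png

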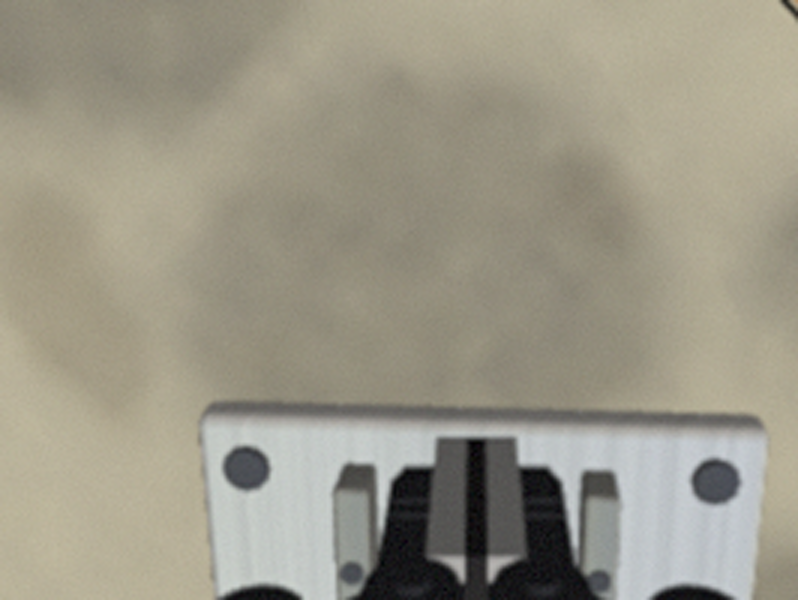

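Request:
{"method": "drive_tool", "body": {"deltas": [[[0.008,0.0005,0],0],[[0.0077,0.001,0],0],[[0.0077,0.002,0],0],[[0.005,0.0014,0],0],[[0.004,0.001,0],0],[[0.004,0.001,0],0],[[0.004,0.001,0],0],[[0.004,0.001,0],0],[[0.004,0.001,0],0]]}}

```text
time_s: 12.7
eef_pos: [0.4575, 0.1861, 0.0305]
eef_rot: [-0.014, -0.134, 0.99, -0.03]
wrist_force: [-2.1, -0.1, 1.9]
opening: 0.001
```

```bash
python3 -c "
from h import *
look('r',('scene','side'))"
```

```text
t 12.7 pos [0.4575 0.1861 0.0305] fix [-0.0956 -0.0009] yaw_y 1.841 F [-2.1 -0.1  1.9] q [ 0.19  0.26  1.89 -0.07  1.02 -1.61] open 0.0 tilt [-0.019 -0.064 -0.998]
scene 167 163 [247.7 223.7]
side 132 153 [212.1 213.4]
```

View pics/r_side.png

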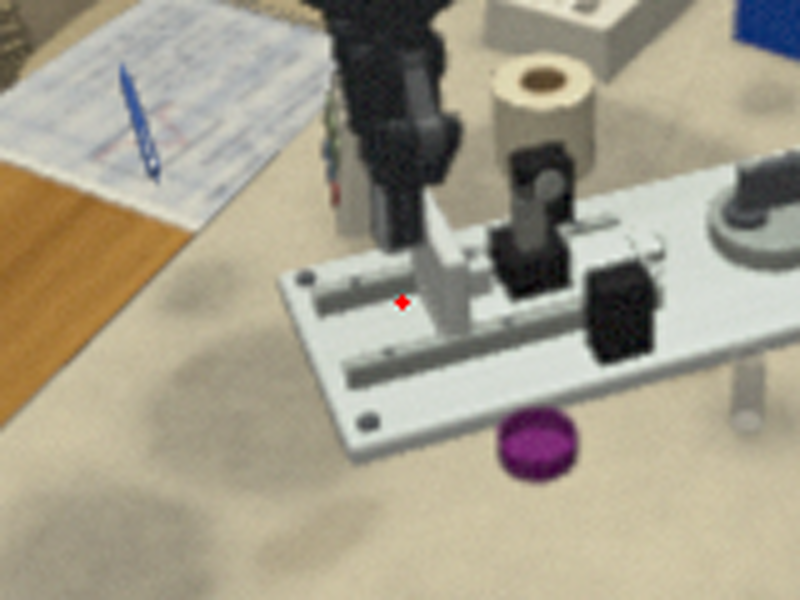

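Request:
{"method": "drive_tool", "body": {"deltas": [[[0.004,0.0012,-0.003],0],[[0.004,0.0012,-0.003],0],[[0.004,0.0012,-0.002],0],[[0.004,0.0012,-0.001],0],[[0.004,0.0012,-0.001],0]]}}

```text
time_s: 13.3
eef_pos: [0.4788, 0.1922, 0.0195]
eef_rot: [-0.014, -0.134, 0.99, -0.03]
wrist_force: [-2.2, -0.7, 2.8]
opening: 0.002
```

```bash
python3 -c "
from h import *
look('s',('side',))"
```

```text
t 13.3 pos [0.4788 0.1922 0.0195] fix [-0.0734 -0.0006] yaw_y 1.841 F [-2.2 -0.7  2.8] q [ 0.19  0.32  1.84 -0.07  1.01 -1.61] open 0.0 tilt [-0.019 -0.064 -0.998]
side 141 154 [221.8 214.7]
```

View pics/s_side.png

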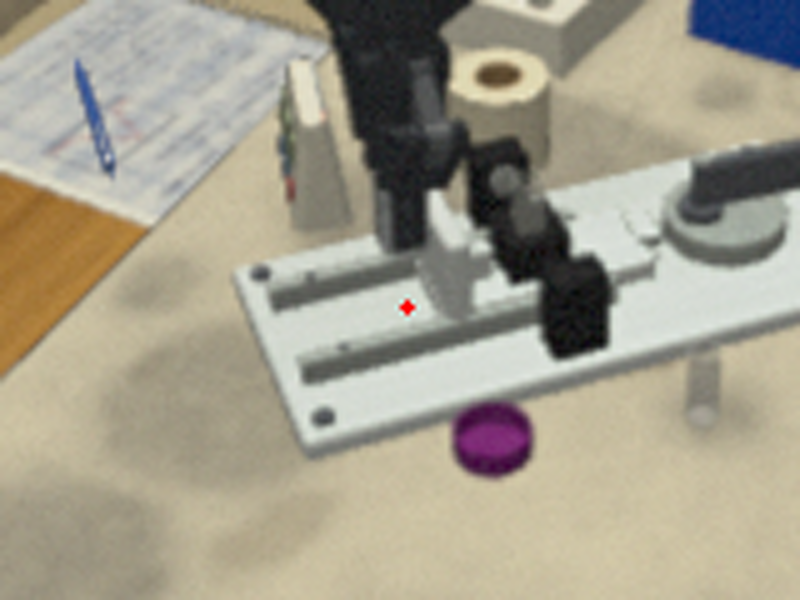

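Request:
{"method": "drive_tool", "body": {"deltas": [[[0.003,0.0009,0],0],[[0.003,0.0009,0],0]]}}

```text
time_s: 13.55
eef_pos: [0.4808, 0.1929, 0.0186]
eef_rot: [-0.019, -0.134, 0.99, -0.031]
wrist_force: [-18.6, -6.4, 14.7]
opening: -0.001
```

```bash
python3 -c "
from h import *
state()"
```

```text
t 13.55 pos [0.4808 0.1929 0.0186] fix [-0.0714 -0.0005] yaw_y 1.841 F [-18.6  -6.4  14.7] q [ 0.19  0.34  1.83 -0.07  1.02 -1.61] open -0.0 tilt [-0.03  -0.067 -0.997]
```

Request:
{"method": "drive_tool", "body": {"deltas": [[[0.002,0.0005,0],0],[[0.001,0.0003,0],0],[[-0.01,-0.0026,0],0],[[-0.015,-0.004,0],0],[[-0.015,-0.004,0.005],0],[[-0.005,-0.001,0.04],0],[[0,0,0.045],0],[[0,0,0.045],0],[[-0.01,0,0.03],0],[[0,0,0],0]]}}

```text
time_s: 14.55
eef_pos: [0.4216, 0.1807, 0.1881]
eef_rot: [-0.02, -0.134, 0.99, -0.031]
wrist_force: [0.3, 0.6, 0.4]
opening: 0.001
```

```bash
python3 -c "
from h import *
state()
for nm in('scene','side'):
  c=camera(nm);im=c['frame'][:,:,::-1]; a=im[150:260,165:325] if nm=='scene' else im[155:255,175:335]
  cv2.imwrite('pics/t_%s.png'%nm,cv2.resize(a,None,fx=5,fy=5,interpolation=cv2.INTER_CUBIC))
state()
"
```

```text
t 14.55 pos [0.4216 0.1807 0.1881] fix [-0.1317  0.0034] yaw_y 1.842 F [0.3 0.6 0.4] q [ 0.19 -0.03  1.86 -0.06  1.36 -1.63] open 0.0 tilt [-0.032 -0.067 -0.997]
t 14.65 pos [0.4202 0.1802 0.1844] fix [-0.1332  0.0033] yaw_y 1.842 F [-0.2 -0.3 -0.4] q [ 0.19 -0.02  1.86 -0.06  1.36 -1.63] open 0.0 tilt [-0.037 -0.068 -0.997]
```

View pics/t_scene.png

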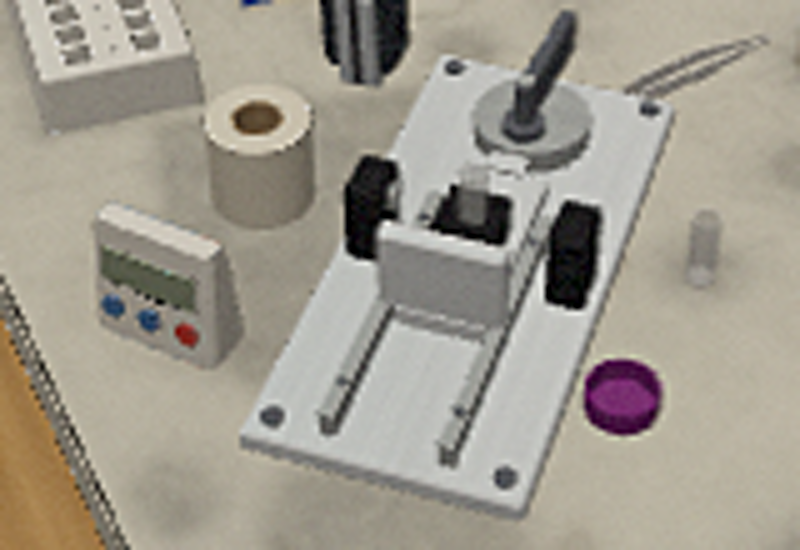

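View pics/t_side.png

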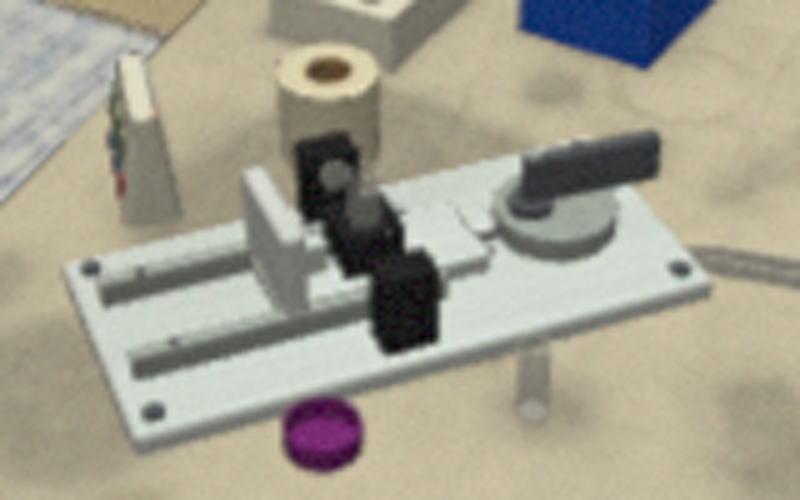

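```bash
python3 -c "
from h import *
s,d=camera('scene'),camera('side')
T=lambda w:(np.array([[np.cos(p0[2]),np.sin(p0[2])],[-np.sin(p0[2]),np.cos(p0[2])]])@(w[:2]-p0[:2]))
un=lambda q,o:(np.array(q,float)+.5)/5-.5+o
for c,o,prs in((s,(165,150),[((343,298),(380,225)),((478,330),(512,258))]),(d,(175,155),[((150,197),(246,172)),((190,275),(285,247))])):
  for a,b in prs:
    A,B=T(ray(c,un(a,o),.066)),T(ray(c,un(b,o),.066));print(A.round(4),B.round(4),(B-A).round(4))
# lever tip: top corner of far end
print('lever', T(ray(d,un((658,135),(175,155)),.058)), T(ray(s,un((572,14),(165,150)),.058)))
state()
"
```

```text
[-0.0966  0.0312] [-0.0491  0.0314] [0.0475 0.0003]
[-0.096  -0.0288] [-0.0503 -0.0299] [ 0.0457 -0.0011]
[-0.1016  0.0288] [-0.0558  0.0305] [0.0458 0.0017]
[-0.1011 -0.0312] [-0.0575 -0.0284] [0.0436 0.0028]
lever [ 0.13715394 -0.00497402] [ 0.13741878 -0.0056732 ]
t 14.75 pos [0.4187 0.1798 0.1822] fix [-0.1347  0.0033] yaw_y 1.842 F [-0.7  0.4 -0. ] q [ 0.19 -0.02  1.86 -0.06  1.36 -1.63] open 0.01 tilt [-0.042 -0.069 -0.997]
```

Request:
{"method": "drive_tool", "body": {"deltas": [[[-0.03,0,0.03],0],[[-0.02,0,0.02],0],[[0,0,0],0],[[0,0,0],0],[[0,0,0],0],[[0,0,0],0]]}}

```text
time_s: 15.35
eef_pos: [0.3639, 0.1781, 0.2211]
eef_rot: [-0.036, -0.134, 0.99, -0.032]
wrist_force: [0.3, 0.1, 0.5]
opening: -0.001
```

```bash
python3 -c "
from h import *
state()
from bench import hand_in
print(hand_in())"
```

```text
t 15.35 pos [0.3639 0.1781 0.2211] fix [-0.188   0.0161] yaw_y 1.841 F [0.3 0.1 0.5] q [ 0.21 -0.16  1.91 -0.06  1.47 -1.62] open -0.0 tilt [-0.063 -0.074 -0.995]
the job is handed in; nothing more can be done
None
```

The job is handed in, at about 15 s of the 51 s allowed. I turned the cam to its low point with the shut fingers, going counter-clockwise from about 3.4 rad. Then I pushed the slide forward until it met its stop. The hand-in reports no verdict, so what follows is from my own last checks:

- **Cam lever:** it points forward. Both cameras put its tip about 5 mm off the mid-line (limit 18 mm) and 137 mm forward (needs more than 120 mm). That was measured after the slide was pushed.
- **Slide:** image measurements gave 44 to 47 mm of travel, against 45 mm fully home. The force jumped from about 2 N to about 20 N at the end of the push, which fits reaching the stop.
- **Cuvette and bystanders:** by eye in the last pictures, the cuvette stands upright in its well. The four bystanders are at the same pixels as at the start.
- **Robot:** it finished well clear above and behind the plate, with about 0 N at the wrist.

**Disagreements:**
- **Fingertip height:** the cameras showed the fingertips about 28 mm higher than the reported tool position. I set heights by the pictures, and the contact forces on the lever confirmed that was right.
- **Mid-line position:** the wrist camera placed the fixture's mid-line about 3 mm to the left of where the other two cameras did. That is slightly more than the stated 2 mm calibration error.
- **Tool tilt:** the tool leaned by up to about 0.1 rad during the moves. It caused no trouble.

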